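# Shut the cigar transport case and snap its draw latch

### The arm

A 7-joint arm with a two-finger parallel gripper is mounted at the origin on a cart in front of the work surface, level with it; the furniture and walls round the work are solid. World frame = base frame: x ahead of the robot, y to its left, z up, the work surface at z = 0. Lengths are in m, angles in rad, forces in N, time in s.
With the tool pointing down it reaches from about 0.35 to 0.9 m from the base axis. Payload 8.1 kg.
Tool frame: the origin (TCP) lies midway between the tips of the shut fingers; the grasp point (between the pads) lies 19 mm behind it; x points along the fingers, z is the direction in which the jaws open and shut, and the axes are right-handed (so a half turn about x gives the same grasp; the last joint's range is limited). The gripper opens to 92 mm and grips with 3 to 60 N. Pads are 19 mm wide; open, the fingers measure 130 mm over their backs; the gripper's body (75 mm by 190 mm) begins 47 mm behind the grasp point.
Start: joints at [-1.346, 0.434, 0.025, 1.573, -0.012, 1.134, -0.075], TCP at [0.201, 0.592, 0.227] pointing down, gripper open.
Joint ranges: [-2.62, 2.62], [-0.44, 2.09], [-1.27, 1.32], [0.08, 2.57], [-1.32, 4.46], [0.12, 2], [-2.74, 2.74]. Speed limits (rad/s): [2.22, 2.22, 3.01, 3.01, 3.14, 3.14, 3.14].

### API

Orientations are given as a rotation vector (axis times angle).
In Python, from cell import arm, optics, finder gives the robot as it stands.
- The arm moves only by the tool send_rows, never from a script. Its argument "rows" is a list that holds one entry, the list of rows, each a list of 7 numbers: the shift along the tool's x, y, z in mm, then the turn, a rotation vector about the tool's x, y, z in degrees, then the opening in per cent of the stroke, from 0 (shut) to 100 (fully open). A call has exactly 8 rows; each row is the pose to reach, as a shift and turn from the pose commanded when the call began, along the tool's axes at that moment; what a row does not reach only later rows make up. A row lasts 1/10 s, in which the tool goes at most 50 mm and 8.59 degrees, less where a joint would pass 70% of its speed; a pose out of reach is approached as far as the arm can. A call with a gripper value outside its range is refused whole. The fingers move at their own pace and stop on an object; "grip_force" is the grip in N (left out, the last holds). Time passes only in rows, so rows that repeat a pose let the fingers close, or fill a call up. It gives the time, the measured TCP pose, the force and the opening at its end, in the units of the state.
- arm.observe(): the state, without advancing time (a new reading comes with each control period).
- optics.get_image(name): name is "scene" or "top" or "wrist"; returns (picture, depth): 400x640x3 uint8, red, green, blue; 400x640 float32, m along the optical axis (not along the pixel's ray), 0 where there is no reading.
- optics.get_calibration(name): a dict with "camera_matrix" (3x3 intrinsics, pixels), "position" and "orientation" of the camera in the world; the wrist camera has in their place "T_tool_cam" (4x4, takes a point from camera to tool coordinates, whose origin is the TCP and whose axes are the tool frame's). Camera axes: x right, y up, looking along -z (the intrinsics and any distortion apply to the point x, -y, -z); pixel columns grow to the right and rows downward; lengths in m; the calibration is good to about 2 mm. A picture is of the moment at which its call begins: read the wrist's pose just before it. get_calibration takes no time and is no camera call.
- arm.sign_off(): hands the job in, once; it reports no verdict.
Trained networks look in the newest picture that a camera, given by its name, has taken for a name from the list of things; names that differ only in an ending like _2 or _b are one class to them, and where a whole thing is asked for, a point or a joint stands for the part that bears it (a point fixed in the world has none). Each returns a list of dicts, best first, with "confidence" (0 to 1); they miss things now and then, are a little off and sometimes report something else, mostly with a low value. They report only what shows in the picture. A call takes as long as a camera call.
- finder.search_frame(camera, thing): "bbox" ([left, top, width, height] in pixels, round what is visible of it).
- finder.regions_of(camera, thing): "region" (400x640 bool, what is visible of it) and "bbox" ([left, top, width, height] in pixels, round what is visible of it).
- finder.place_of(camera, thing): "xy" ([column, row] in pixels: a listed point, or the origin of a listed thing).
The state is a dict: "clock": time; "joints": joint angles; "dq": joint speeds; "joint_efforts": joint torques, N m; "position": TCP position; "ee_rot": TCP orientation; "force": force on the tool from outside, world axes, zero at the start; "ft_torque": the same for the moment, N m; "width": opening from 0.0 (shut) to 1.0 (fully open).
Only numpy, scipy, OpenCV 4.12 (cv2) and the standard library are available. Lean on these libraries where they do the work, as an engineer would, in place of code of your own. Each camera call takes 0.05 s, during which the arm holds its last target.

### The job

The case of finished cigars goes to the ageing room: swing its lid fully shut, hook the loop of the draw latch on its front into the keeper on the lid, then push the lever in until it snaps over centre and lies home, so that the loop pulls the lid down. Do not push the two loose cigars beside the case about.

Things in the scene. Friction and masses are not known exactly. Their poses are not given: they have to be found in the camera images.
- case: wooden case fixed on the table, 150 deep, 220 wide, 157 high shut. Origin: centre of its underside; x runs front to back, y to its left seen from the front, z up. Front face with the latch (at y = 0): x = -75 mm, toward the robot. Seam of box and lid: z = 126 mm; lid hinge line along y at x = +78, z = 126 mm
- lid (a joint): lid angle, rad: 0 = shut, grows as the front edge swings up and back (starts 0.6 to 1.0). A stiff hinge holds it where it is left; 1 to 6 N down on its top near the front edge shut it
- lid_front (a point): middle of the lid's top front edge, 30 mm above the lid's underside, 153 mm from the hinge line. Axes: the lid's (shut: the case's)
- keeper_seat (a point): nominal groove centre of the steel keeper on the lid front: 20 mm out of the front face, z 138 mm when shut. The keeper (32 wide) is screwed on through slots: the true groove is up to 3 mm higher or lower, to be felt. Groove open upwards, 8 mm front to back; floor 2.5 mm below its centre; robot-side lip 3 thick, ends 2.5 mm above it; back plate ends 19.5 mm above it
- bail_bar (a point): centre of the latch loop's cross bar: 5 mm round, along the case's y, 57 mm over its ends, which stand 4 mm or more beyond the side wires (37 mm apart inside): held by its two ends the loop can swivel in the grip. It must lie in the keeper's groove: brought in above the lip, against the back plate, then let down
- bail_loop: the steel wire loop of the latch. Origin: on the loop's pivot on the lever; z points to the cross bar, 47 mm away. Pulled, the loop gives up to 10 mm on springs (9 N per mm); latched, it pulls on the keeper with 15 N or more
- lever (a joint): lever angle, rad: 0 = home, hanging down along the case front; grows as the tip swings out toward the robot and up; 1.57 = level; stop 2.5. Starts 1.2 to 1.7, stays where left. 1.1 to 1.9 when the bar is just seated; from there it is pushed in against springs (up to about 10 N near the tip) past dead centre at about 0.45, then it snaps home
- lever_pivot (a point): the lever's hinge axis (along y), 18 mm out of the front face, z 100 mm. Axes: the lever's (home: the case's)
- lever_tip (a point): end of the lever's flared tab; at home 55 mm below and 10 mm outward of its pivot. Lever 26 mm wide, 3 mm thick, passing between the loop's side wires; the outer face of its straight part (44 mm) lies 5.5 mm outward of the pivot when home
- bail (a joint): angle of the loop against the lever, rad: 0 = as when latched (loop up, lever down), grows as the loop swings out toward the lever's tip; stop 2.6. Starts 1.9 to 2.5, stays where left. The loop's pivot is on the lever: at home 6.5 mm inward of and 13.5 mm below the lever's pivot
- cigar_out_0_mid (a point): middle of a loose cigar, 156 mm long, 23 mm thick, lying on the table left of the case, to be left alone
- cigar_out_1_mid (a point): middle of a loose cigar, 152 mm long, 23 mm thick, lying on the table right of the case, to be left alone

How it is judged:
By the outcome, as a careful person would: the job done as asked, in the order asked, and still so for the second after the job is handed in, with the robot touching nothing.
It also fails if it takes over 64 s, if anything falls off the work surface, if the arm or the gripper's body presses on something with over 40 N, if the wrist force passes 120 N, or if a joint passes its speed limit or range.

## Working session

There is one attempt and no reset: what is moved stays moved. The work goes in short steps, Python scripts to look and compute and a tool call to move; the robot and the scene stay as the last step left them, time stands still between calls to the robot, and variables do not carry over. Pictures are saved under pics/ and viewed, and the job is handed in when it is done.

Besides the shell and the picture viewer there is one more tool, called after "Request:" by a JSON object that holds its "api" and its "payload", one argument or row to a line. send_rows: Moves the arm, as the interface text tells. Its arguments: {"type":"object","properties":{"rows":{"type":"array"},"grip_force":{"type":"number"}},"required":["rows"]}

```bash
ls -la; mkdir -p pics
python3 - <<'E'
from cell import arm, optics, finder
import cv2, numpy as np
print(arm.observe())
for n in ["scene","top","wrist"]:
    p,d=optics.get_image(n); cv2.imwrite(f"pics/a_{n}.png",p[:,:,::-1]); print(n,optics.get_calibration(n))
    for t in (["lid_front","keeper_seat","bail_bar","lever_pivot","lever_tip","case","cigar_out_0_mid","cigar_out_1_mid","bail_loop"] if n!="wrist" else []):
        r=finder.place_of(n,t)
        print(n,t,[(np.round(q["xy"],1),round(q["confidence"],2), round(float(d[int(q["xy"][1]),int(q["xy"][0])]),3)) for q in r[:2]])
    
print(arm.observe()["clock"])
E
```

```text
total 12
drwxr-xr-x  3 agent agent 4096 Dec  6 11:29 .
drwxr-xr-x 23 root  root  4096 Dec  6 11:29 ..
drwxr-xr-x  2 agent agent 4096 Dec  6 11:29 pics
{'clock': 0.0, 'joints': array([-1.3455971 ,  0.43522472,  0.02499876,  1.57408553, -0.01159323,
        1.13396366, -0.07509719]), 'dq': array([ 1.43686224e-03, -1.86491502e-04, -1.16444522e-04, -1.11774547e-03,
       -1.02586468e-03,  2.93535027e-04, -5.26950626e-05]), 'joint_efforts': array([-7.05934308e-04, -6.67835927e+01,  9.84759629e-01, -3.14475989e+01,
       -6.05568825e-02,  4.20987722e-02,  1.91971912e-04]), 'position': array([0.20113586, 0.59123057, 0.22594865]), 'ee_rot': array([-0.96536113,  1.34784366,  0.96367554]), 'force': array([-0.78493275, -0.42220266,  1.17142151]), 'ft_torque': array([ 0.01045733,  0.04288561, -0.00163859]), 'width': 1.0020139104193715}
scene {'camera_matrix': array([[367.44632264,   0.        , 323.56429965],
       [  0.        , 367.44632264, 201.75165262],
       [  0.        ,   0.        ,   1.        ]]), 'position': array([0.35595143, 0.72005368, 0.7851962 ]), 'orientation': array([ 0.1
[... 1165 characters left out ...]
out_0_mid [(array([256.3, 233.3]), 0.91, 1.082)]
top cigar_out_1_mid [(array([383.6, 174.4]), 0.72, 0.851)]
top bail_loop [(array([335.4, 241.9]), 0.51, 0.995)]
wrist {'camera_matrix': array([[336.51680092,   0.        , 314.26607747],
       [  0.        , 336.51680092, 195.97480689],
       [  0.        ,   0.        ,   1.        ]]), 'T_tool_cam': array([[-3.16281949e-04,  2.97552364e-01, -9.54705447e-01,
        -1.58128558e-01],
       [-1.93751814e-05,  9.54705493e-01,  2.97552385e-01,
         8.05950179e-02],
       [ 9.99999950e-01,  1.12608039e-04, -2.96190983e-04,
         4.50558349e-04],
       [ 0.00000000e+00,  0.00000000e+00,  0.00000000e+00,
         1.00000000e+00]])}
1.05
```

View images.

Run:
```python
import cv2
a=cv2.imread('pics/a_scene.png');b=cv2.imread('pics/a_top.png')
cv2.imwrite('pics/a_scene_z.png',cv2.resize(a[90:330,200:520],None,fx=2.5,fy=2.5,interpolation=cv2.INTER_CUBIC))
cv2.imwrite('pics/a_top_z.png',cv2.resize(b[90:330,180:500],None,fx=2.5,fy=2.5,interpolation=cv2.INTER_CUBIC))
```

```text
(no output)
```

View pics/a_scene_z.png

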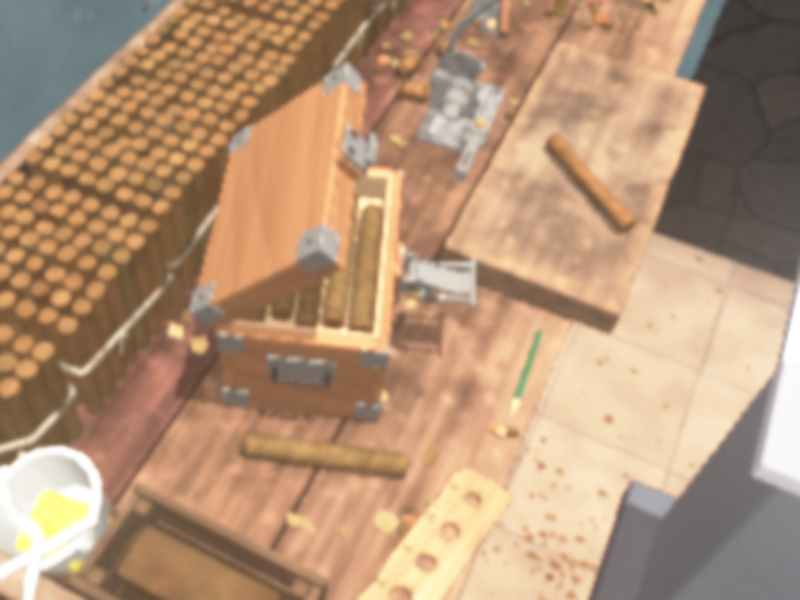

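View pics/a_top_z.png

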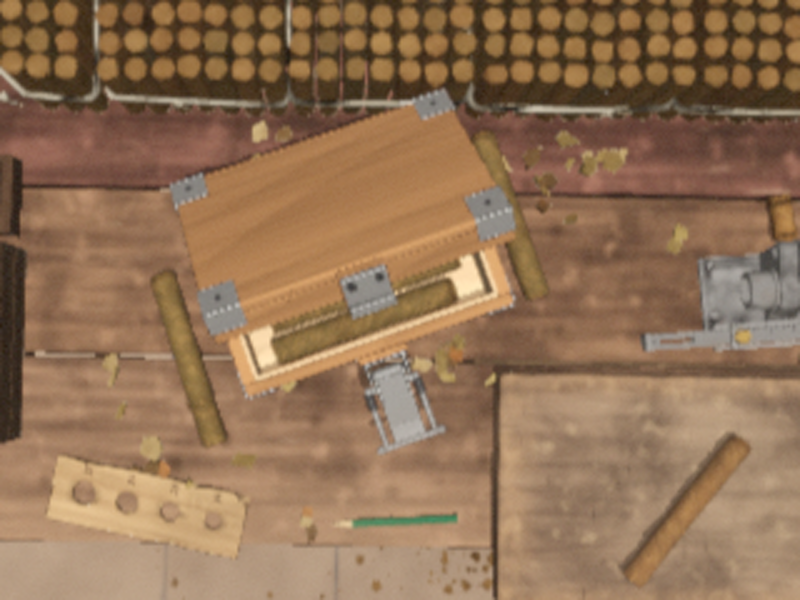

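View pics/a_top.png

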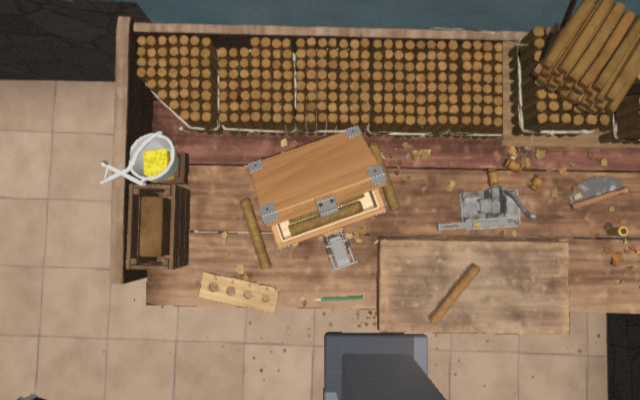

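View pics/a_scene.png

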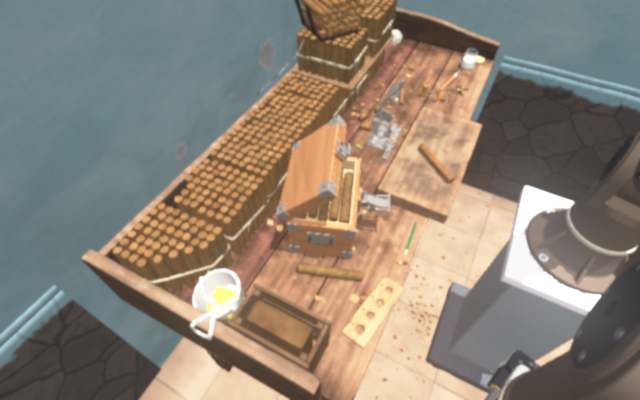

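```bash
cat > h.py <<'E'
import numpy as np, cv2
from scipy.spatial.transform import Rotation as R
from cell import arm, optics, finder
def camT(n, st=None):
    c=optics.get_calibration(n); K=c["camera_matrix"]
    if n=="wrist":
        st=st or arm.observe(); T=np.eye(4);T[:3,:3]=R.from_rotvec(st["ee_rot"]).as_matrix();T[:3,3]=st["position"]; T=T@c["T_tool_cam"]
    else:
        T=np.eye(4);T[:3,:3]=R.from_rotvec(c["orientation"]).as_matrix();T[:3,3]=c["position"]
    return K,T
def bp(K,T,u,v,d):
    u=np.asarray(u,float);v=np.asarray(v,float)
    p=np.stack([(u-K[0,2])/K[0,0]*d,-(v-K[1,2])/K[1,1]*d,-d*np.ones_like(u)],-1)
    return p@T[:3,:3].T+T[:3,3]
def cloud(K,T,d):
    v,u=np.mgrid[:d.shape[0],:d.shape[1]]
    return bp(K,T,u,v,d.astype(float))
def proj(K,T,P):
    q=(np.asarray(P)-T[:3,3])@T[:3,:3]
    return np.stack([K[0,0]*q[...,0]/-q[...,2]+K[0,2],-K[1,1]*q[...,1]/-q[...,2]*1+K[1,2]],-1) if False else np.stack([K[0,0]*q[...,0]/-q[...,2]+K[0,2],K[1,1]*(-q[...,1])/-q[...,2]+K[1,2]],-1)
E
python3 - <<'E'
from h import *
for n in ["top","scene"]:
    p,d=optics.get_image(n);K,T=camT(n);np.savez(f"d_{n}.npz",p=p,d=d)
    C=cloud(K,T,d)
    r=finder.regions_of(n,"case"); print(n,[(q["bbox"],q["confidence"],q["region"].sum()) for q in r])
    r=finder.regions_of(n,"lid_front"); print(n,[(q["bbox"],q["confidence"],q["region"].sum()) for q in r])
    if n=="top":
        for t in ["lid_front","keeper_seat","bail_bar","lever_pivot","lever_tip","cigar_out_0_mid","cigar_out_1_mid"]:
            x=finder.place_of(n,t)
            if x:
                u,v=np.round(x[0]["xy"]).astype(int); print(t,u,v,C[v,u].round(4))
    # z histogram of region
    if n=="top":
        tb=C[(d>0)&(abs(C[...,2])<.02)]; print("table z",np.median(tb[:,2]))
print(arm.observe()["clock"])
E
```

```text
top [([248.3, 127.0, 138.1, 145.2], 0.78, np.int64(11461)), ([326.7, 240.4, 30.0, 33.5], 0.38, np.int64(103))]
top [([248.0, 128.2, 137.6, 102.0], 0.71, np.int64(8224))]
lid_front 324 196 [0.5848 0.2064 0.2531]
keeper_seat 331 209 [0.5631 0.1942 0.2513]
bail_bar 346 263 [0.4629 0.1573 0.0918]
lever_pivot 334 236 [0.5156 0.1784 0.0026]
lever_tip 345 264 [0.4606 0.159  0.0872]
cigar_out_1_mid 386 175 [0.6487 0.0689 0.0231]
table z -2.0667498074722346e-05
scene [([271.9, 117.3, 116.5, 140.3], 0.87, np.int64(9175))]
scene [([281.3, 113.9, 67.6, 108.1], 0.83, np.int64(4417))]
1.7
```

Run:
```python
from h import *
n="top";z=np.load("d_top.npz");d=z["d"];K,T=camT(n);C=cloud(K,T,d)
reg=finder.regions_of(n,"lid_front")[0]["region"]
m=cv2.erode(reg.astype(np.uint8),np.ones((5,5)))>0
P=C[m]
for i in range(4):
    c=P.mean(0);u,s,vt=np.linalg.svd(P-c,full_matrices=False);nn=vt[2]*np.sign(vt[2][2]);r=(P-c)@nn;P=P[abs(r)<.003]
print("lid n",nn,"std",r.std(),len(P))
ang=np.arccos(nn[2]); back=-nn[:2]/0+0 if 0 else nn[:2]
# lid opened: normal tilts toward front?? front edge rises -> normal tilts backwards (+x case)
yaw=np.arctan2(nn[1],nn[0]);print("angle",ang,"yaw dir",yaw)
# rim
zz=C[...,2];bb=(zz>.120)&(zz<.131)
Q=C[bb&(C[...,0]>.4)&(C[...,0]<.75)&(C[...,1]>.05)&(C[...,1]<.35)]
ex=np.array([np.cos(yaw),np.sin(yaw)]);ey=np.array([-ex[1],ex[0]])
qx=Q[:,:2]@ex;qy=Q[:,:2]@ey
print("rim x range",np.percentile(qx,[0,1,5,50,95,99,100]),"y",np.percentile(qy,[0,1,5,50,95,99,100]),"z",np.median(Q[:,2]))
# lid plane extents with full region
F=C[reg];F=F[abs((F-c)@nn)<.003]
fy=F[:,:2]@ey
e1=np.array([ex[0]*np.cos(ang),ex[1]*np.cos(ang),-np.sin(ang)]) 
fx=(F)@e1
print("lid y",np.percentile(fy,[0,.5,2,50,98,99.5,100]),"lid along",np.percentile(fx,[0,.5,2,98,99.5,100]))
print("c",c, "plane d",c@nn)
# front edge of rim line fit: for y bins, min x
for y0 in np.linspace(qy.min(),qy.max(),12)[:-1]:
    s=(qy>=y0)&(qy<y0+.02); print(round(y0,3),np.sort(qx[s])[:4].round(4))
```

```text
lid n [0.71706081 0.26218267 0.64582045] std 0.000912799565363515 612
angle 0.86869893128408 yaw dir 0.3505352569269107
rim x range [0.55415329 0.55777168 0.5604803  0.56987554 0.77286246 0.80294212
 0.81231777] y [-0.20742236 -0.18873082 -0.11598507 -0.01329915  0.10032448  0.1042118
  0.10553643] z 0.12591609211691512
lid y [-0.11524862 -0.11366244 -0.11061651 -0.00393256  0.09964391  0.10276459
  0.10415562] lid along [0.20433842 0.21651681 0.22267974 0.29487497 0.30014445 0.30702923]
c [0.62247158 0.22159169 0.21682387] plane d 0.6444767670816657
-0.207 [0.7114 0.7117 0.7123 0.7131]
-0.179 [0.7189 0.719  0.7192 0.7203]
-0.151 [0.7316 0.7329 0.7331 0.7333]
-0.122 [0.559  0.5595 0.5596 0.5596]
-0.094 [0.5604 0.5605 0.5606 0.561 ]
-0.065 [0.5603 0.5604 0.5608 0.5609]
-0.037 [0.5545 0.5577 0.5582 0.5583]
-0.008 [0.5542 0.5548 0.555  0.5555]
0.02 [0.5601 0.5602 0.5603 0.5607]
0.049 [0.5599 0.56   0.5601 0.5605]
0.077 [0.5584 0.5585 0.5586 0.5591]
```

Run:
```python
from h import *
n="top";z=np.load("d_top.npz");d=z["d"];K,T=camT(n);C=cloud(K,T,d)
reg=finder.regions_of(n,"lid_front")[0]["region"]
P=C[(cv2.erode(reg.astype(np.uint8),np.ones((3,3)))>0)&(d>0)]
print(len(P))
rng=np.random.default_rng(0);best=0
for i in range(500):
    a=P[rng.choice(len(P),3,False)];q=np.cross(a[1]-a[0],a[2]-a[0]);q/=np.linalg.norm(q)
    s=abs((P-a[0])@q)<.0015
    if s.sum()>best:best=s.sum();S=s
P2=P[S]
for i in range(3):
    c=P2.mean(0);nn=np.linalg.svd(P2-c,full_matrices=False)[2][2];nn*=np.sign(nn[2]);P2=P[abs((P-c)@nn)<.002]
print(len(P2),nn,c,nn@c,"ang",np.arccos(nn[2]),"yaw",np.arctan2(nn[1],nn[0]))
# rim line fit
zz=C[...,2];Q=C[(abs(zz-.126)<.003)&(C[...,0]>.45)&(C[...,0]<.7)&(C[...,1]>.05)&(C[...,1]<.35)]
yaw=.35
for it in range(4):
    ex=np.array([np.cos(yaw),np.sin(yaw)]);ey=np.array([-ex[1],ex[0]])
    qx=Q[:,:2]@ex;qy=Q[:,:2]@ey
    L=[]
    for y0 in np.arange(-.10,.10,.006):
        if -.035<y0<.02: continue
        s=(qy>=y0)&(qy<y0+.006)&(qx<.6)
        if s.sum()>3:L.append((y0+.003,np.sort(qx[s])[0]))
    L=np.array(L);f=np.polyfit(L[:,0],L[:,1],1);yaw-=-0 if 0 else 0
    dyaw=-np.arctan(f[0]);print(yaw,f,np.std(L[:,1]-np.polyval(f,L[:,0])));yaw+=dyaw
s=(qx<.6);print("y ext",np.percentile(qy[s],[0,.2,1,99,99.8,100]))
# lid extents
F=C[reg&(d>0)];F=F[abs((F-c)@nn)<.003]
yl=np.arctan2(nn[1],nn[0]);ey=np.array([-np.sin(yaw),np.cos(yaw)]);ex=np.array([np.cos(yaw),np.sin(yaw)])
fy=F[:,:2]@ey;print("lid y",np.percentile(fy,[0,.5,1,99,99.5,100]))
e1=np.cross([*ey,0],nn);fx=F@e1;print("lid along",np.percentile(fx,[0,.5,1,99,99.5,100]),e1)
```

```text
7711
6093 [0.64499771 0.23886584 0.72589329] [0.63127553 0.22526147 0.20776904] 0.6117966925629978 ang 0.758464074226088 yaw 0.35467537972682545
0.35 [-0.00760516  0.56030991] 0.0004387747896079908
0.3576050111612112 [-0.0008102   0.56033815] 0.0003913363554361254
0.35841521449282276 [8.00587393e-05 5.60344011e-01] 0.0004058583193332566
0.35833515575374036 [-3.47367150e-07  5.60343989e-01] 0.000405771701011459
y ext [-0.12112955 -0.12041738 -0.11975707  0.09990052  0.10093647  0.10116539]
lid y [-0.12115613 -0.11882656 -0.11754854  0.09701134  0.09806328  0.1003313 ]
lid along [0.25935311 0.2622509  0.26485512 0.42409467 0.42558301 0.42920747] [ 0.67978592  0.25458235 -0.68780273]
```

```bash
cat >> h.py <<'E'
YAW=.3575
EX=np.array([np.cos(YAW),np.sin(YAW),0]);EY=np.array([-EX[1],EX[0],0]);EZ=np.array([0,0,1.])
RC=np.stack([EX,EY,EZ],1)
O=.6352*EX-.0097*EY
def w2c(P): return (np.asarray(P)-O)@RC*1000
def c2w(p): return O+RC@(np.asarray(p,float)/1000)
def tgt(tilt,flip=1):
    t=np.deg2rad(tilt);x=np.array([np.sin(t),0,-np.cos(t)]);z=np.array([0,flip,0.]);y=np.cross(z,x)
    return RC@np.stack([x,y,z],1)
def go(p,tilt,flip=1,st=None,Rm=None):
    st=st or arm.observe();Rt=R.from_rotvec(st["ee_rot"]).as_matrix()
    s=Rt.T@(c2w(p)-st["position"])*1000
    r=np.rad2deg(R.from_matrix(Rt.T@(tgt(tilt,flip) if Rm is None else Rm)).as_rotvec())
    return s.round(1),r.round(2)
def stat():
    st=arm.observe();Rt=R.from_rotvec(st["ee_rot"]).as_matrix()
    print("t",round(st["clock"],2),"tcp case",w2c(st["position"]).round(1),"F case",(st["force"]@RC).round(1),"w",round(st["width"],3),"toolx",(Rt[:,0]@RC).round(3),"toolz",(Rt[:,2]@RC).round(3),"q",st["joints"].round(2))
E
python3 - <<'E'
from h import *
stat(); st=arm.observe(); print(R.from_rotvec(st["ee_rot"]).as_matrix().round(3))
for f in (1,-1): print(f,go((0,-35,290),0,f))
z=np.load("d_top.npz");K,T=camT("top");C=w2c(cloud(K,T,z["d"]))
for n in ["top","scene"]:
    K,T=camT(n)
    L=[(-95-0,-0,0)]
    def lid(a,al,up,y): c,s=np.cos(a),np.sin(a);return (78-al*c+up*s,y,126+al*s+up*c)
    pts=[lid(.76,153,30,y) for y in(-110,0,110)]+[lid(.76,173,12,0)]+[(-75,-110,126),(-75,110,126),(-93,0,100)]
    print(n,proj(K,T,np.array([c2w(p) for p in pts])).round(1).tolist())
# latch points
m=(C[...,0]<-78)&(C[...,0]>-170)&(abs(C[...,1])<45)&(C[...,2]>50)
Q=C[m];o=np.argsort(Q[:,0]);print(len(Q))
for x0 in range(-166,-78,4):
    s=(Q[:,0]>=x0)&(Q[:,0]<x0+4)
    if s.sum():print(x0,s.sum(),"mid z",Q[s&(abs(Q[:,1])<11)][:,2].round(0)[:8],"side",Q[s&(abs(Q[:,1])>15)].round(0)[:8,1:].tolist())
E
```

```text
t 1.8 tcp case [-239.6  493.6  226.8] F case [-0.  -0.1 -1. ] w 0.999 toolx [ 0.  0. -1.] toolz [0.633 0.774 0.   ] q [-1.35  0.43  0.02  1.57 -0.01  1.13 -0.08]
[[ 0.    -0.947  0.322]
 [ 0.     0.322  0.947]
 [-1.    -0.     0.   ]]
1 (array([ -63.3, -520.1, -257.6]), array([-39.27,   0.  ,   0.  ]))
-1 (array([ -63.3, -520.1, -257.6]), array([140.73,   0.  ,  -0.  ]))
top [[383.6, 173.1], [322.6, 194.7], [261.1, 216.5], [327.9, 209.7], [385.6, 211.0], [278.6, 249.1], [334.8, 238.6]]
scene [[337.8, 115.1], [332.9, 148.6], [327.1, 188.6], [345.8, 149.5], [360.2, 157.6], [354.7, 229.5], [364.2, 198.4]]
680
-154 33 mid z [86. 90. 86. 90. 91. 87. 92. 88.] side [[-27.0, 88.0], [-21.0, 87.0], [-23.0, 88.0], [-24.0, 91.0], [-27.0, 87.0], [-17.0, 86.0], [-18.0, 92.0], [15.0, 86.0]]
-150 51 mid z [86. 85. 92. 86. 89. 88. 87. 88.] side [[-21.0, 85.0], [-24.0, 87.0], [-26.0, 87.0], [-28.0, 85.0], [-18.0, 87.0], [-20.0, 90.0], [-22.0, 88.0], [-23.0, 90.0]]
-146 36 mid z [85. 90. 89. 90. 85. 83. 85. 88.] side [[-22.0, 88.0], [-19.0, 89.0], [-21.0, 90.0], [-18.0, 88.0], [19.0, 85.0], [22.0, 89.0
[... 1897 characters left out ...]
0], [17.0, 93.0], [21.0, 90.0]]
-98 34 mid z [107. 103. 106. 101. 101. 102. 104. 103.] side [[-16.0, 108.0], [-15.0, 110.0], [17.0, 105.0], [15.0, 109.0], [16.0, 109.0]]
-94 35 mid z [104. 104. 104. 100. 103. 103. 109. 102.] side [[-15.0, 107.0], [16.0, 107.0], [16.0, 108.0]]
-90 17 mid z [103. 101. 106. 100. 101. 100. 101.] side [[-16.0, 107.0], [17.0, 94.0], [15.0, 108.0]]
-86 19 mid z [116. 117. 114. 110. 118. 116. 116. 117.] side [[-16.0, 116.0], [-15.0, 113.0], [15.0, 118.0], [16.0, 111.0], [16.0, 108.0]]
-82 40 mid z [117. 120. 120. 120. 120. 115. 120. 118.] side [[-15.0, 119.0], [-17.0, 119.0], [-19.0, 120.0], [-16.0, 121.0], [20.0, 121.0], [18.0, 121.0], [16.0, 120.0], [19.0, 118.0]]
```

Request:
{"api": "send_rows", "payload": {
  "rows": [
    [[-40,-20,-10,0,0,0,0],[-63,-60,-30,-4,0,0,0],[-63,-105,-52,-9,0,0,0],[-63,-150,-74,-14,0,0,0],[-63,-195,-97,-19,0,0,0],[-63,-240,-119,-24,0,0,0],[-63,-285,-141,-29,0,0,0],[-63,-330,-163,-34,0,0,0]]
  ]
}}

```text
clock: 2.6
position: [0.4615, 0.3304, 0.29]
ee_rot: [-1.405, 1.069, 1.405]
force: [1.1, 1.7, -0.2]
width: 0.354
```

Run:
```python
from h import *
stat();print(go((0,-35,268),0))
```

```text
t 2.6 tcp case [-87.3 157.7 290. ] F case [ 1.6  1.2 -0.2] w 0.354 toolx [ 0.001  0.    -1.   ] toolz [0.088 0.996 0.   ] q [-0.76  0.29  0.06  1.63 -0.02  1.22  1.14]
(array([  22. , -103.9, -184.3]), array([-5.05,  0.02,  0.03]))
```

Request:
{"api": "send_rows", "payload": {
  "rows": [
    [[0,-20,-40,-5,0,0,0],[0,-45,-80,-5,0,0,0],[0,-70,-125,-5,0,0,0],[0,-95,-165,-5,0,0,0],[5,-104,-184,-5,0,0,0],[12,-104,-184,-5,0,0,0],[18,-104,-184,-5,0,0,0],[22,-104,-184,-5,0,0,0]]
  ]
}}

```text
clock: 3.4
position: [0.6078, 0.1833, 0.267]
ee_rot: [-1.464, 1.02, 1.467]
force: [0.3, 0.5, -0.2]
width: 0.005
```

Run:
```python
from h import *
stat()
for a in np.arange(.76,-.05,-.08):
    c,s=np.cos(a),np.sin(a);p=(78-138*c+30*s,-35,126+138*s+30*c);print(round(a,2),np.round(p,1),go(p,0)[0])
```

```text
t 3.4 tcp case [ -1.7 -31.2 267. ] F case [ 0.4  0.4 -0.2] w 0.005 toolx [-0.001  0.001 -1.   ] toolz [0.003 1.    0.001] q [-0.46  0.42  0.13  1.49 -0.06  1.23  1.6 ]
0.76 [ -1.4 -35.  242.8] [24.2 -0.3 -3.8]
0.68 [-10.4 -35.  236.1] [30.9  8.7 -3.8]
0.6 [-19.  -35.  228.7] [38.3 17.2 -3.8]
0.52 [-26.9 -35.  220.6] [46.4 25.1 -3.9]
0.44 [-34.1 -35.  211.9] [55.1 32.3 -3.9]
0.36 [-40.6 -35.  202.7] [64.3 38.8 -3.9]
0.28 [-46.3 -35.  193. ] [74.  44.6 -3.9]
0.2 [-51.3 -35.  182.8] [84.2 49.5 -4. ]
0.12 [-55.4 -35.  172.3] [94.7 53.6 -4. ]
0.04 [-58.7 -35.  161.5] [105.5  56.9  -4. ]
-0.04 [-61.1 -35.  150.5] [116.6  59.3  -4. ]
```

Request:
{"api": "send_rows", "payload": {
  "rows": [
    [[24,0,0,0,0,0,0],[31,9,0,0,0,0,0],[38,17,0,0,0,0,0],[46,25,0,0,0,0,0],[55,32,0,0,0,0,0],[64,39,0,0,0,0,0],[74,45,0,0,0,0,0],[84,49,0,0,0,0,0]]
  ]
}}

```text
clock: 4.2
position: [0.562, 0.165, 0.183]
ee_rot: [-1.464, 1.021, 1.465]
force: [-0.3, 0.4, 0.8]
width: 0.008
```

Request:
{"api": "send_rows", "payload": {
  "rows": [
    [[5,2,0,0,0,0,0],[10,4,0,0,0,0,0],[15,6,0,0,0,0,0],[19,7,0,0,0,0,0],[22,8,0,0,0,0,0],[24,8,0,0,0,0,0],[26,8,0,0,0,0,0],[27,8,0,0,0,0,0]]
  ]
}}

```text
clock: 5.0
position: [0.5554, 0.1619, 0.1566]
ee_rot: [-1.464, 1.022, 1.464]
force: [-1.4, 0.1, 0.9]
width: 0.002
```

Run:
```python
from h import *
stat()
```

```text
t 5.0 tcp case [-58.3 -33.  156.6] F case [-1.3  0.6  0.9] w 0.002 toolx [-0. -0. -1.] toolz [ 0.005  1.    -0.   ] q [-0.46  0.43  0.11  1.78 -0.06  0.94  1.6 ]
```

Creep down until force builds.

Request:
{"api": "send_rows", "payload": {
  "rows": [
    [[1,0,0,0,0,0,0],[1,0,0,0,0,0,0],[2,0,0,0,0,0,0],[2,0,0,0,0,0,0],[3,0,0,0,0,0,0],[3,0,0,0,0,0,0],[3,0,0,0,0,0,0],[3,0,0,0,0,0,0]]
  ]
}}

```text
clock: 5.8
position: [0.5556, 0.162, 0.1562]
ee_rot: [-1.464, 1.02, 1.463]
force: [-9.8, -3.3, 24.5]
width: 0.006
```

Run:
```python
from h import *
stat()
```

```text
t 5.8 tcp case [-58.1 -33.  156.2] F case [-10.3   0.4  24.5] w 0.006 toolx [ 0.001  0.    -1.   ] toolz [0.005 1.    0.   ] q [-0.46  0.43  0.11  1.78 -0.06  0.93  1.6 ]
```

Request:
{"api": "send_rows", "payload": {
  "rows": [
    [[-15,0,0,0,0,0,0],[-40,0,5,0,0,0,40],[-50,25,15,0,0,0,80],[-50,55,25,0,0,0,100],[-50,80,33,0,0,0,100],[-40,92,33,0,0,0,100],[-20,92,33,0,0,0,100],[-15,92,33,0,0,0,100]]
  ]
}}

```text
clock: 6.6
position: [0.4568, 0.1609, 0.1677]
ee_rot: [-1.464, 1.022, 1.465]
force: [-0.5, 0.5, -0.1]
width: 0.564
```

Run:
```python
from h import *
stat()
st=arm.observe()
p,d=optics.get_image("wrist");cv2.imwrite("pics/b_wrist.png",p[:,:,::-1])
K,T=camT("wrist",st)
for t in ["bail_bar","lever_tip","lever_pivot","keeper_seat","lid_front"]:
    r=finder.place_of("wrist",t)
    if r:
        u,v=r[0]["xy"];dd=d[int(round(v)),int(round(u))];print(t,np.round([u,v],1),round(r[0]["confidence"],2),w2c(bp(K,T,u,v,dd)).round(1))
np.savez("b_w.npz",p=p,d=d,K=K,T=T)
p,d=optics.get_image("top");cv2.imwrite("pics/b_top.png",p[:,:,::-1])
K,T=camT("top");C=w2c(cloud(K,T,d))
for y in (-90,-60,60,90):
    for x in (-70,0,60):
        u,v=proj(K,T,c2w((x,y,157))).round().astype(int); print((x,y),C[v-1:v+2,u-1:u+2,2].mean().round(1),end=" ")
```

```text
t 6.6 tcp case [-151.     0.6  167.7] F case [-0.3  0.6 -0.1] w 0.564 toolx [-0.001 -0.    -1.   ] toolz [ 0.004  1.    -0.   ] q [-0.52  0.27  0.09  1.99 -0.03  0.88  1.51]
bail_bar [314.6 211.3] 0.83 [-137.     1.1   65. ]
lever_tip [314.9 215. ] 0.6 [-133.8    1.3   65.3]
lever_pivot [316.3 282.2] 0.8 [-94.9   2.1 104.6]
keeper_seat [316.4 308.7] 0.6 [-177.8    1.6  251.8]
lid_front [313.  357.6] 0.6 [-176.1    0.7  266.7]
(-70, -90) 261.7 (0, -90) 156.1 (60, -90) 156.7 (-70, -60) 155.6 (0, -60) 155.5 (60, -60) 155.6 (-70, 60) 155.1 (0, 60) 156.1 (60, 60) 156.0 (-70, 90) 156.5 (0, 90) 155.0 (60, 90) 157.5
```

View pics/b_wrist.png

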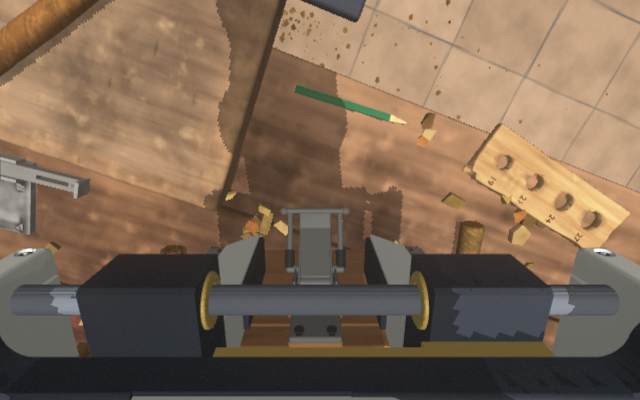

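Run:
```python
from h import *
b=cv2.imread('pics/b_wrist.png');cv2.imwrite('pics/b_wz.png',cv2.resize(b[195:295,255:375],None,fx=6,fy=6,interpolation=cv2.INTER_CUBIC))
t=cv2.imread('pics/a_top.png');cv2.imwrite('pics/a_tz.png',cv2.resize(t[225:280,310:375],None,fx=10,fy=10,interpolation=cv2.INTER_CUBIC))
z=np.load("b_w.npz");K,T=z["K"],z["T"];C=w2c(cloud(K,T,z["d"]))
for v in range(204,222,1): print(v,[C[v,u].round(0).astype(int).tolist() for u in (284,300,315,330,346)])
print("cam",w2c(T[:3,3]))
```

```text
204 [[-121, -30, 0], [-122, -14, 1], [-121, 1, -1], [-121, 17, -1], [-121, 33, -1]]
205 [[-121, -30, 1], [-120, -14, -1], [-120, 1, 0], [-120, 17, -1], [-120, 33, 0]]
206 [[-141, -24, 62], [-120, -14, 1], [-119, 1, 0], [-119, 17, -1], [-141, 27, 63]]
207 [[-140, -24, 63], [-140, -11, 62], [-140, 1, 64], [-139, 14, 62], [-140, 27, 65]]
208 [[-140, -24, 65], [-139, -11, 63], [-139, 1, 63], [-140, 14, 64], [-140, 27, 65]]
209 [[-139, -24, 65], [-139, -11, 65], [-139, 1, 65], [-139, 14, 65], [-139, 27, 66]]
210 [[-138, -24, 65], [-138, -11, 65], [-138, 1, 65], [-138, 14, 65], [-138, 27, 66]]
211 [[-137, -24, 65], [-137, -11, 65], [-137, 1, 65], [-137, 14, 66], [-138, 27, 66]]
212 [[-137, -24, 65], [-136, -11, 64], [-137, 1, 66], [-136, 14, 65], [-136, 27, 65]]
213 [[-135, -24, 64], [-135, -11, 64], [-135, 1, 65], [-135, 14, 64], [-136, 27, 66]]
214 [[-135, -24, 66], [-134, -11, 64], [-135, 1, 66], [-135, 14, 66], [-134, 27, 63]]
215 [[-110, -31, 0], [-134, -11, 66], [-134, 1, 65], [-134, 14, 65], [-110, 33, 1]]
216 [[-109, -31, 1], [-133, -11, 66], [-133, 1, 66], [-133, 14, 66], [-108, 33, 0]]
217 [[-107, -31, -1], [-133, -11, 67], [-133, 1, 67], [-132, 14, 66], [-107, 34, -1]]
218 [[-106, -31, -1], [-132, -11, 67], [-132, 1, 67], [-132, 14, 67], [-107, 33, 2]]
219 [[-105, -31, -1], [-131, -11, 67], [-131, 1, 67], [-231, 1, 326], [-105, 33, 1]]
220 [[-104, -31, 0], [-130, -11, 67], [-130, 1, 67], [-130, 14, 68], [-104, 34, 0]]
221 [[-104, -31, 2], [-129, -11, 67], [-129, 1, 67], [-129, 14, 68], [-102, 34, -1]]
cam [-231.08778446    1.27632337  325.9003031 ]
```

View pics/b_wz.png

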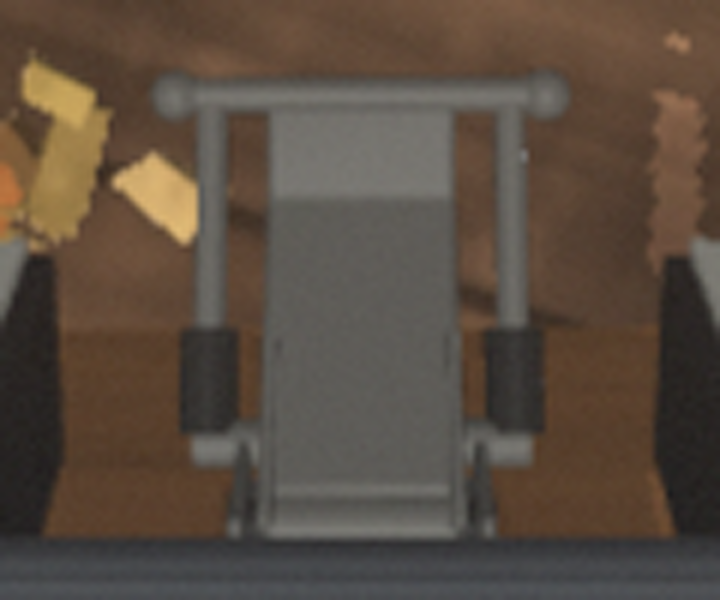

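View pics/a_tz.png

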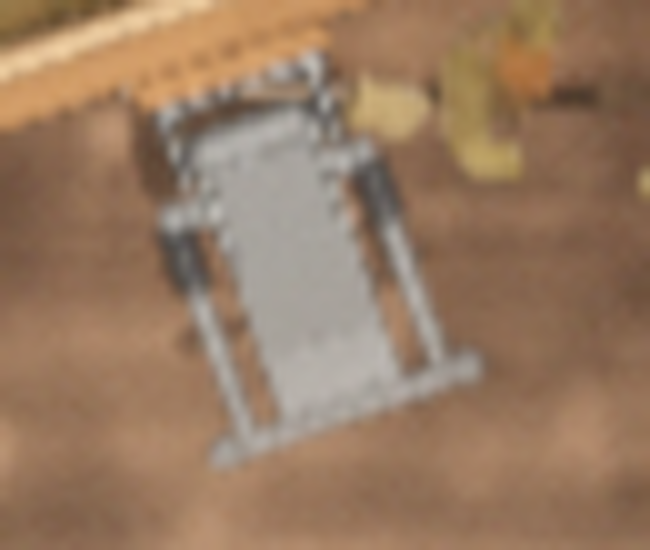

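Run:
```python
from h import *
print(go((-158,1.3,98),30), go((-127.5,1.3,46.2),30))
```

```text
(array([71.3,  8.7,  0.7]), array([ -0.27,  -0.07, -29.94])) (array([123.1, -21.7,   0.8]), array([ -0.27,  -0.07, -29.94]))
```

Request:
{"api": "send_rows", "payload": {
  "rows": [
    [[0,12,0.7,0,0,-7,100],[15,20,0.7,0,0,-15,100],[35,20,0.7,0,0,-23,100],[55,15,0.7,0,0,-30,100],[71,9,0.7,0,0,-30,100],[90,-2,0.7,0,0,-30,100],[110,-14,0.7,0,0,-30,100],[120,-20,0.7,0,0,-30,100]]
  ]
}}

```text
clock: 7.75
position: [0.4643, 0.1063, 0.105]
ee_rot: [-1.667, 0.743, 1.051]
force: [0.8, -1.0, 0.2]
width: 0.998
```

Run:
```python
from h import *
stat();print(go((-127.5,1.3,46.2),30))
st=arm.observe()
p,d=optics.get_image("wrist");cv2.imwrite("pics/c_wrist.png",p[:,:,::-1])
K,T=camT("wrist",st);C=w2c(cloud(K,T,d))
r=finder.place_of("wrist","bail_bar");print(r[:1])
if r:
    u,v=np.round(r[0]["xy"]).astype(int)
    for v in range(v-5,v+6): print(v,C[v,u].round(1))
print(w2c(T[:3,3]))
```

```text
t 7.75 tcp case [-163.1  -53.1  105. ] F case [ 0.4 -1.3  0.2] w 0.998 toolx [ 0.411 -0.145 -0.9  ] toolz [ 0.057  0.989 -0.134] q [-0.34  0.22 -0.17  2.44  1.25  0.26  0.2 ]
(array([59.6, -8.2, 63.8]), array([ 0.61, -8.34, -5.47]))
[{'xy': [406.7, 234.5], 'confidence': 0.85}]
229 [-1.377e+02  1.000e-01  6.020e+01]
230 [-136.9    0.2   60.4]
231 [-136.9    0.2   61.2]
232 [-136.2    0.2   61.5]
233 [-136.     0.2   62.2]
234 [-134.7    0.4   61.8]
235 [-134.5    0.4   62.5]
236 [-133.6    0.5   62.6]
237 [-168.9   -6.    95.2]
238 [-170.    -6.3   96.9]
239 [-170.    -6.3   97.5]
[-301.02172125  -30.17203974  213.89588722]
```

View pics/c_wrist.png

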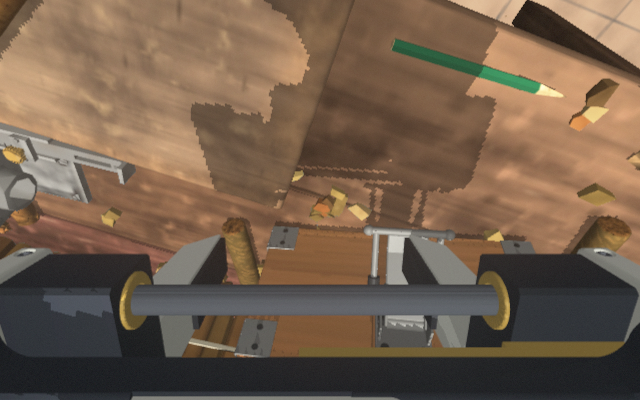

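```bash
cat > kin.py <<'E'
import numpy as np
from scipy.optimize import least_squares
from scipy.spatial.transform import Rotation as R
# (q, pos, rotvec)
D=[([-1.3456,.43522,.025,1.57409,-.01159,1.13396,-.0751],[.20114,.59123,.22595],[-.96536,1.34784,.96368]),
([-.76,.29,.06,1.63,-.02,1.22,1.14],[.4615,.3304,.29],[-1.405,1.069,1.405]),
([-.46,.42,.13,1.49,-.06,1.23,1.6],[.6078,.1833,.267],[-1.464,1.02,1.467]),
([-.46,.43,.11,1.78,-.06,.93,1.6],[.5556,.162,.1562],[-1.464,1.02,1.463]),
([-.52,.27,.09,1.99,-.03,.88,1.51],[.4568,.1609,.1677],[-1.464,1.022,1.465]),
([-.34,.22,-.17,2.44,1.25,.26,.2],[.4643,.1063,.105],[-1.667,.743,1.051])]
def rz(a):return R.from_euler('z',a).as_matrix()
def ry(a):return R.from_euler('y',a).as_matrix()
S=[-1,1,-1,1,-1,1,-1]
def fk(q,p):
    L0,L1,L2,L3,a4,a4b,a6,o1,o7,s3,s5=p
    b=np.array([0,0,L0]);M=rz(-q[0]+o1)@ry(q[1])@rz(s3*q[2])
    b=b+M@np.array([a4,0,L1]);M=M@ry(q[3])@rz(s5*q[4])
    b=b+M@np.array([a4b,0,L2]) if 0 else b+M@np.array([0,0,L2])+ (M@rz(-s5*q[4]))@np.array([a4b,0,0])
    M=M@ry(q[5]);b=b+M@np.array([a6,0,0]);M=M@rz(-q[6]+o7)
    b=b+M@np.array([0,0,L3])
    # tool x = M z
    return b,M
E
python3 - <<'E'
from kin import *
def solve(s3,s5):
    def res(v):
        p=np.r_[v[:9],s3,s5];T=R.from_rotvec(v[9:12]).as_matrix();o=[]
        for q,x,rv in D:
            b,M=fk(q,p);o+=list((b-x)*20);o+=list((R.from_matrix((M@T).T@R.from_rotvec(rv).as_matrix()).as_rotvec())*5)
        return np.array(o)
    best=None
    for s in range(6):
        T0=np.stack([[0,0,1],[0,1,0],[-1,0,0]],1) 
        v0=np.r_[.3,.4,.35,.25,0,0,0,-.1,s*1.05,R.from_matrix(np.array([[0,0,-1],[0,1,0],[1,0,0]]).astype(float)).as_rotvec()]
        r=least_squares(res,v0)
        if best is None or r.cost<best.cost:best=r
    return best
for s3 in(1,-1):
    for s5 in(1,-1):
        r=solve(s3,s5);print(s3,s5,r.cost,r.x.round(3));
        print(np.abs(r.fun).reshape(-1,6).max(0).round(3))
E
```

```text
1 1 91.58626855716105 [ 0.122  0.62   0.426  0.272  0.042 -0.01   0.063 -0.214  9.076 -2.306
  0.144 -2.34 ]
[ 1.12   0.406  0.119 12.194  0.25   1.167]
1 -1 5.997516368346104 [-0.082  0.567  0.245  0.226 -0.056 -0.111 -0.166 -0.213  9.126 -6.573
 -0.62  -6.574]
[1.032 0.81  0.374 1.697 1.47  0.422]
-1 1 68.35018328793021 [ 0.174  0.528  0.29   0.408 -0.103 -0.072 -0.202 -0.071  1.795 -1.682
 -0.91  -1.742]
[ 0.547  0.63   0.418 10.344  0.669  2.176]
-1 -1 0.05650416362933573 [ 0.294  0.545  0.43   0.373  0.014  0.002  0.006 -0.09   1.894 -1.513
 -0.988 -1.504]
[0.058 0.146 0.055 0.017 0.185 0.095]
```

```bash
cat >> kin.py <<'E'
def fit():
    def res(v):
        p=np.r_[v[:9],-1,-1];T=R.from_rotvec(v[9:12]).as_matrix();o=[]
        for q,x,rv in D:
            b,M=fk(q,p);b=b+np.r_[v[12:14],0];o+=list((b-x)*20);o+=list((R.from_matrix((M@T).T@R.from_rotvec(rv).as_matrix()).as_rotvec())*5)
        return np.array(o+list(v[[4,5,6,12,13]]*2))
    v0=np.r_[.294,.545,.43,.373,0,0,0,-.09,1.894,-1.513,-.988,-1.504,0,0]
    return least_squares(res,v0)
LO=np.array([-2.62,-.44,-1.27,.08,-1.32,.12,-2.74]);HI=np.array([2.62,2.09,1.32,2.57,4.46,2,2.74])
V=None
def FK(q):
    b,M=fk(q,np.r_[V[:9],-1,-1]);return b+np.r_[V[12:14],0],M@R.from_rotvec(V[9:12]).as_matrix()
def IK(pos,Rm,q0):
    def f(q):
        b,M=FK(q);return np.r_[(b-pos)*20,R.from_matrix(M.T@Rm).as_rotvec()*5,.003*(q-q0)]
    r=least_squares(f,np.clip(q0,LO+.001,HI-.001),bounds=(LO,HI));b,M=FK(r.x)
    return r.x,np.linalg.norm(b-pos)*1000,np.rad2deg(np.linalg.norm(R.from_matrix(M.T@Rm).as_rotvec()))
r_=fit();V=r_.x
E
python3 - <<'E'
import kin; from kin import *; from h import *
print(r_.cost,V.round(4)); print(np.abs(r_.fun[:len(D)*6]).reshape(-1,6).round(3))
n=np.array([-.45,.3,.1,2.1,0,.6,1.55]);fl=np.array([-.45,.2,.1,2.3,3.14,.5,-1.6]);fl2=np.array([-.45,.2,.1,2.3,3.14,.5,1.55])
for name,p,t in [("grip0",(-137,1,49),0),("grip10",(-134,1,49),10),("grip15",(-134,1,49),15),("grip20",(-134,1,49),20),("seat0",(-95,1,120),0),("seat10",(-92,1,122),10),("p0 60",(-140,0,110),60),("p60",(-106,0,55),60),("p45",(-106,0,55),45),("p75",(-106,0,55),75),("p90",(-106,0,55),90),("p0 90",(-150,0,100),90)]:
    for nm,q0,f in (("n",n,1),("fl",fl,1),("fl-",fl2,-1)):
        q,e,a=IK(c2w(p),tgt(t,f),q0);print(name,nm,q.round(2),round(e,1),round(a,2))
E
```

```text
0.049357237486359916 [ 2.9720e-01  5.5140e-01  4.3210e-01  3.8160e-01  8.5000e-03  3.7000e-03
  1.7000e-03 -7.9800e-02  1.9932e+00 -1.5751e+00 -9.3070e-01 -1.5665e+00
  1.0000e-03 -7.2000e-03]
[[0.025 0.064 0.016 0.008 0.029 0.002]
 [0.039 0.007 0.007 0.016 0.039 0.009]
 [0.088 0.121 0.055 0.012 0.038 0.035]
 [0.024 0.062 0.054 0.014 0.037 0.02 ]
 [0.045 0.108 0.005 0.011 0.025 0.022]
 [0.003 0.011 0.015 0.006 0.168 0.087]]
grip0 n [-0.48  0.47  0.06  2.06 -0.04  0.62  1.53] 0.0 0.0
grip0 fl [ 0.39  0.87 -1.27  2.06  1.01  1.05  0.52] 0.0 0.0
grip0 fl- [-0.63  0.45  0.25  2.41  4.46  0.12  0.17] 36.1 18.46
grip10 n [-0.48  0.4   0.05  2.21 -0.04  0.35  1.53] 0.0 0.0
grip10 fl [-0.61  0.42  0.24  2.42  4.25  0.12 -2.74] 21.2 10.9
grip10 fl- [-0.63  0.42  0.26  2.41  4.46  0.12  0.17] 19.9 10.25
grip15 n [-0.47  0.38  0.04  2.29 -0.04  0.21  1.53] 0.0 0.0
grip15 fl [-0.63  0.41  0.25  2.42  4.24  0.12 -2.74] 13.1 6.74
grip15 fl- [-0.64  0.41  0.26  2.41  4.46  0.12  0.17] 11.8 6.08
grip20 n [-0.68  0.39  0.29  2.37 -1.14  0.12  2.63] 0.0 0.0
grip20 fl [-0.65  0.39  0.27  2.42  4.23  0.
[... 882 characters left out ...]
 2.74] 36.2 19.28
p45 fl [-1.29  0.93  1.25  2.57  4.02  1.05 -2.74] 15.5 4.67
p45 fl- [-1.3   1.    1.32  2.57  4.06  1.14  0.35] 15.6 4.69
p75 n [-2.51  2.09  1.05  2.36 -1.32  0.12  0.6 ] 67.7 31.98
p75 fl [-1.19  1.72  0.43  2.57  2.31  2.   -2.74] 43.3 10.78
p75 fl- [ 0.37  1.82 -0.51  2.57  4.    2.    2.74] 40.4 10.88
p90 n [-2.52  2.09  1.07  2.38 -1.32  0.12  0.54] 67.1 28.9
p90 fl [-1.23  1.71  0.35  2.57  2.14  2.   -2.74] 19.5 6.63
p90 fl- [ 0.4   1.82 -0.42  2.57  4.18  2.    2.74] 11.6 3.57
p0 90 n [ 0.79 -0.44 -1.27  2.54 -1.32  0.12  2.43] 125.9 49.36
p0 90 fl [ 0.49  2.02 -0.42  2.57  4.46  2.   -0.1 ] 27.2 8.48
p0 90 fl- [ 0.46  1.81 -0.27  2.57  4.44  2.    2.74] 32.0 9.79
```

Run:
```python
from h import *
for s in [((-160,1,130),0),((-155,1,115),5)]: print(go(*s))
```

```text
(array([-29.6, -14.1,  50.8]), array([-1.54, -8.31, 24.37]))
(array([-14. , -12.4,  53.1]), array([-1.17, -8.34, 19.38]))
```

Request:
{"api": "send_rows", "payload": {
  "rows": [
    [[-10,-5,10,0,-2,5,100],[-20,-10,22,-1,-4,10,100],[-30,-14,35,-1,-6,16,100],[-30,-14,45,-1.5,-8,22,100],[-30,-14,51,-1.5,-8.3,24.4,100],[-30,-14,51,-1.5,-8.3,24.4,100],[-30,-14,51,-1.5,-8.3,24.4,100],[-30,-14,51,-1.5,-8.3,24.4,100]]
  ]
}}

```text
clock: 8.65
position: [0.4466, 0.1595, 0.1307]
ee_rot: [-1.464, 1.017, 1.47]
force: [-0.2, 0.6, -0.5]
width: 0.999
```

Run:
```python
from h import *
stat()
for s in [((-160,1,130),0),((-155,1.3,100),10),((-135,1.3,49),10)]: print(go(*s))
```

```text
t 8.65 tcp case [-161.     2.8  130.7] F case [-0.   0.6 -0.5] w 0.999 toolx [-0.001  0.003 -1.   ] toolz [0.    1.    0.003] q [-0.07  0.35 -0.48  2.02  0.22  0.82  1.25]
(array([ 0.7, -1. , -1.8]), array([-0.02,  0.18, -0.05]))
(array([30.6, -6. , -1.6]), array([ -0.03,   0.18, -10.05]))
(array([ 81.6, -26. ,  -1.8]), array([ -0.03,   0.18, -10.05]))
```

Request:
{"api": "send_rows", "payload": {
  "rows": [
    [[10,0,-1.6,0,0,-4,100],[20,-2,-1.6,0,0,-8,100],[30,-6,-1.7,0,0,-10,100],[42,-11,-1.7,0,0,-10,100],[54,-15,-1.7,0,0,-10,100],[66,-20,-1.7,0,0,-10,100],[76,-24,-1.7,0,0,-10,100],[82,-26,-1.7,0,0,-10,100]]
  ]
}}

```text
clock: 9.45
position: [0.4726, 0.1666, 0.0473]
ee_rot: [-1.514, 0.869, 1.344]
force: [-0.1, -0.0, 0.7]
width: 0.997
```

Run:
```python
from h import *
stat();print(go((-135,1.3,49),10))
st=arm.observe()
p,d=optics.get_image("wrist");cv2.imwrite("pics/d_wrist.png",p[:,:,::-1])
K,T=camT("wrist",st);C=w2c(cloud(K,T,d))
r=finder.place_of("wrist","bail_bar");print(r[:1])
if r:
    u,v=np.round(r[0]["xy"]).astype(int)
    for v in range(v-6,v+7): print(v,C[v,u].round(1),C[v,u-25].round(1),C[v,u+25].round(1))
print(w2c(T[:3,3]))
```

```text
t 9.45 tcp case [-134.2    0.4   47.3] F case [-0.1  0.   0.7] w 0.997 toolx [ 0.172  0.001 -0.985] toolz [0.001 1.    0.001] q [-0.18  0.44 -0.35  2.19  0.44  0.4   1.05]
(array([-1.8,  0.5,  0.9]), array([-0.06,  0.06, -0.11]))
[{'xy': [315.5, 271.7], 'confidence': 0.73}]
266 [-134.6    1.5   58.4] [-134.2  -10.7   57.8] [-134.5   13.8   58.2]
267 [-134.5    1.5   59. ] [-133.9  -10.7   58.2] [-133.9   13.8   58.3]
268 [-133.4    1.6   58.4] [-133.9  -10.7   59. ] [-134.    13.8   59.1]
269 [-133.6    1.5   59.5] [-133.2  -10.7   58.9] [-134.    13.7   59.9]
270 [-132.6    1.5   58.9] [-132.9  -10.7   59.3] [-132.9   13.8   59.3]
271 [-132.     1.5   59. ] [-132.3  -10.7   59.4] [-132.5   13.8   59.5]
272 [-131.6    1.5   59.2] [-132.3  -10.7   60.1] [-131.9   13.8   59.7]
273 [-130.8    1.6   59. ] [-131.4  -10.7   59.7] [-131.1   13.8   59.5]
274 [-129.9    1.6   58.7] [-131.1  -10.7   60.1] [-129.6   14.    58.4]
275 [-129.9    1.6   59.5] [-129.5  -10.8   58.9] [-128.8   14.    58.2]
276 [-130.2    1.5   60.6] [-129.3  -10.8   59.5] [-129.5   13.9   59.7]
277 [-129.7    1.5   60.7] [-129.1  -10.8   60. ] [-128.4   14.    59.2]
278 [-128.3    1.6   59.8] [-128.4  -10.8   59.8] [-129.1   13.8   60.8]
[-240.44100088    0.6412329   189.26341075]
```

View pics/d_wrist.png

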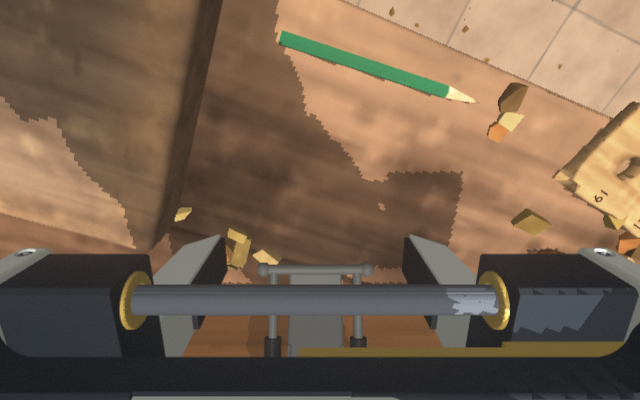

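Request:
{"api": "send_rows", "payload": {
  "rows": [
    [[3,-3,0.8,0,0,0,100],[5,-5,0.8,0,0,0,75],[6,-6,0.8,0,0,0,65],[6,-6,0.8,0,0,0,60],[6,-6,0.8,0,0,0,55],[6,-6,0.8,0,0,0,50],[6,-6,0.8,0,0,0,45],[6,-6,0.8,0,0,0,45]]
  ],
  "grip_force": 20
}}

```text
clock: 10.35
position: [0.4786, 0.1693, 0.0438]
ee_rot: [-1.515, 0.868, 1.343]
force: [0.2, -0.3, 1.0]
width: 0.586
```

Run:
```python
from h import *
stat()
st=arm.observe()
p,d=optics.get_image("wrist");cv2.imwrite("pics/e_wrist.png",p[:,:,::-1])
K,T=camT("wrist",st);C=w2c(cloud(K,T,d))
r=finder.place_of("wrist","bail_bar");print(r[:1])
if r:
    u,v=np.round(r[0]["xy"]).astype(int)
    for v in range(v-5,v+6,2): print(v,C[v,u].round(1))
```

```text
t 10.35 tcp case [-127.6    0.9   43.8] F case [ 0.1 -0.4  1. ] w 0.586 toolx [ 0.173  0.001 -0.985] toolz [0.001 1.    0.001] q [-0.19  0.45 -0.34  2.18  0.45  0.4   1.04]
[]
```

View pics/e_wrist.png

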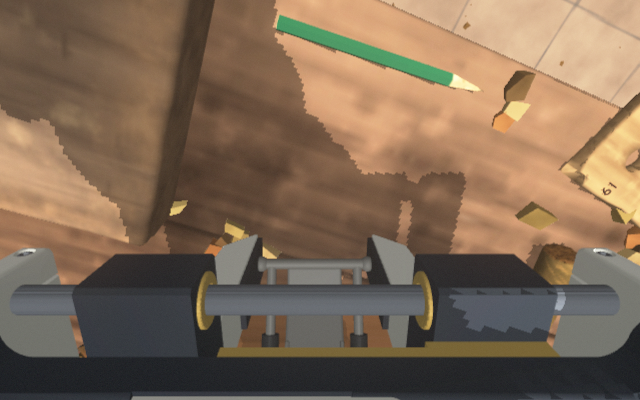

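Run:
```python
from h import *
st=arm.observe()
p,d=optics.get_image("wrist");K,T=camT("wrist",st);C=w2c(cloud(K,T,d))
for u in (285,300,315,335,350): print([C[v,u].round(0).astype(int).tolist() for v in range(258,276,2)])
print(w2c(T[:3,3]),st["width"])
Rt=R.from_rotvec(st["ee_rot"]).as_matrix()
b0=np.array([-129.5,1.5,54.5])
for a,r in [(-50,57),(-35,54),(-20,53),(-5,52),(10,52),(25,52),(40,52),(52,52),(62,52),(71,52)]:
    a=np.deg2rad(a);b=np.array([-93-r*np.cos(a),1.5,100+r*np.sin(a)]);print(b.round(1),(Rt.T@RC@(b-b0)).round(1))
```

```text
[[-133, -13, 55], [-133, -13, 57], [-132, -13, 57], [-131, -13, 58], [-131, -13, 58], [-129, -13, 58], [-80, -19, 0], [-78, -19, 0], [-77, -19, 1]]
[[-133, -6, 55], [-134, -6, 57], [-133, -6, 58], [-132, -6, 58], [-131, -6, 59], [-130, -6, 58], [-129, -6, 59], [-128, -6, 59], [-127, -6, 60]]
[[-133, 2, 55], [-133, 2, 57], [-132, 2, 57], [-132, 2, 58], [-131, 2, 58], [-130, 2, 59], [-130, 2, 60], [-129, 2, 61], [-127, 2, 60]]
[[-133, 11, 55], [-133, 11, 56], [-133, 11, 58], [-131, 11, 58], [-130, 11, 58], [-129, 11, 57], [-129, 11, 59], [-128, 11, 59], [-128, 11, 60]]
[[-133, 18, 55], [-133, 18, 57], [-133, 18, 58], [-132, 18, 58], [-131, 18, 59], [-129, 18, 58], [-80, 26, 0], [-78, 26, 0], [-72, 27, -5]]
[-234.06138199    1.20236634  185.60967829] 0.5831033447632507
[-129.6    1.5   56.3] [-1.8 -0.2  0. ]
[-137.2    1.5   69. ] [-15.6   5.1   0. ]
[-142.8    1.5   81.9] [-29.3   8.4   0. ]
[-144.8    1.5   95.5] [-43.   8.   0.]
[-144.2    1.5  109. ] [-56.3   5.1   0. ]
[-140.1    1.5  122. ] [-68.3  -1.2   0. ]
[-132.8    1.5  133.4] [-78.3 -10.4   0.1]
[-125.     1.5  141. ] [-84.4 -19.4   0.1]
[-117.4    1.5  145.9] [-87.9 -27.7   0.1]
[-109.9    1.5  149.2] [-89.9 -35.6   0.1]
```

Request:
{"api": "send_rows", "payload": {
  "rows": [
    [[-4,3,0,0,0,0,45],[-10,5,0,0,0,0,45],[-17,7,0,0,0,0,45],[-24,9,0,0,0,0,45],[-31,10,0,0,0,0,45],[-38,10,0,0,0,0,45],[-45,9,0,0,0,0,45],[-52,7,0,0,0,0,45]]
  ]
}}

```text
clock: 11.3
position: [0.4634, 0.1638, 0.0943]
ee_rot: [-1.515, 0.868, 1.343]
force: [1.9, 0.1, -2.1]
width: 0.583
```

Run:
```python
from h import *
stat()
st=arm.observe()
p,d=optics.get_image("wrist");cv2.imwrite("pics/f_wrist.png",p[:,:,::-1])
```

```text
t 11.3 tcp case [-143.8    1.    94.3] F case [ 1.8 -0.6 -2.1] w 0.583 toolx [ 0.173  0.001 -0.985] toolz [0.001 1.    0.001] q [-0.11  0.35 -0.43  2.17  0.35  0.51  1.13]
```

View pics/f_wrist.png

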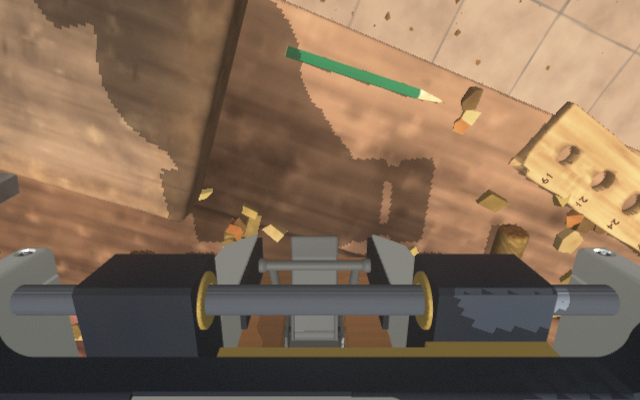

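```bash
cat >> h.py <<'E'
OFF=np.array([-2.4,0.9,12.2])
def bar(): 
    st=arm.observe();return w2c(st["position"])+OFF
def bm(b):
    st=arm.observe();Rt=R.from_rotvec(st["ee_rot"]).as_matrix();return (Rt.T@RC@(np.asarray(b,float)-bar())).round(1)
E
python3 - <<'E'
from h import *
y=bar()[1];print(bar())
for a in (18,28,38,48,56,64,71,77):
    a=np.deg2rad(a);b=[-93-52*np.cos(a),y,100+52*np.sin(a)];print(np.round(b,1),bm(b))
E
```

```text
[-145.54374588    1.85540277  107.41207755]
[-142.5    1.9  116.1] [-8.  -4.5  0. ]
[-138.9    1.9  124.4] [-15.6  -9.5   0. ]
[-134.     1.9  132. ] [-22.2 -15.7   0. ]
[-127.8    1.9  138.6] [-27.7 -22.9   0. ]
[-122.1    1.9  143.1] [-31.1 -29.3   0.1]
[-115.8    1.9  146.7] [-33.6 -36.1   0.1]
[-109.9    1.9  149.2] [-34.9 -42.3   0.1]
[-104.7    1.9  150.7] [-35.5 -47.7   0.1]
```

Request:
{"api": "send_rows", "payload": {
  "rows": [
    [[-8,-4.5,0,0,0,0,45],[-16,-9.5,0,0,0,0,45],[-23,-16,0,0,0,0,45],[-29,-23,0,0,0,0,45],[-32,-29,0,0,0,0,45],[-34,-36,0,0,0,0,45],[-35,-40,0,0,0,0,45],[-35,-42,0,0,0,0,45]]
  ]
}}

```text
clock: 12.15
position: [0.4969, 0.1762, 0.1353]
ee_rot: [-1.514, 0.868, 1.343]
force: [-1.4, -0.6, -1.5]
width: 0.587
```

Run:
```python
from h import *
stat();print(bar())
st=arm.observe()
p,d=optics.get_image("wrist");cv2.imwrite("pics/g_wrist.png",p[:,:,::-1])
K,T=camT("wrist",st);C=w2c(cloud(K,T,d))
for u in (300,315,335): print([C[v,u].round(0).astype(int).tolist() for v in range(256,286,2)])
for t in ("keeper_seat","bail_bar"):
  r=finder.place_of("wrist",t);print(r[:1])
p,d=optics.get_image("scene");cv2.imwrite("pics/g_scene.png",p[:,:,::-1]);cv2.imwrite('pics/g_sz.png',cv2.resize(p[140:240,320:440,::-1],None,fx=6,fy=6,interpolation=cv2.INTER_CUBIC))
```

```text
t 12.15 tcp case [-108.     0.9  135.3] F case [-1.5 -0.  -1.5] w 0.587 toolx [ 0.172  0.001 -0.985] toolz [0.001 1.    0.001] q [-0.08  0.34 -0.46  2.04  0.29  0.64  1.2 ]
[-110.43658878    1.79977668  147.53666879]
[[-83, -8, 105], [-112, -6, 145], [-112, -6, 146], [-111, -6, 147], [-110, -6, 147], [-108, -6, 146], [-101, -6, 139], [-101, -6, 141], [-101, -6, 142], [-95, -6, 136], [-94, -6, 136], [-92, -6, 136], [-90, -7, 136], [-91, -6, 139], [-151, -3, 206]]
[[-83, 2, 105], [-111, 2, 144], [-112, 2, 147], [-110, 2, 146], [-110, 2, 147], [-108, 2, 146], [-102, 2, 140], [-102, 2, 141], [-100, 2, 141], [-95, 2, 137], [-94, 2, 137], [-92, 2, 136], [-91, 2, 136], [-90, 2, 137], [-151, 1, 207]]
[[-84, 14, 106], [-111, 11, 144], [-111, 11, 145], [-111, 11, 146], [-110, 11, 146], [-109, 11, 148], [-102, 12, 140], [-101, 12, 140], [-100, 12, 141], [-95, 12, 136], [-94, 12, 137], [-92, 12, 136], [-90, 12, 136], [-90, 12, 138], [-151, 7, 206]]
[{'xy': [315.2, 274.9], 'confidence': 0.88}]
[{'xy': [311.8, 260.4], 'confidence': 0.97}]
```

View pics/g_wrist.png

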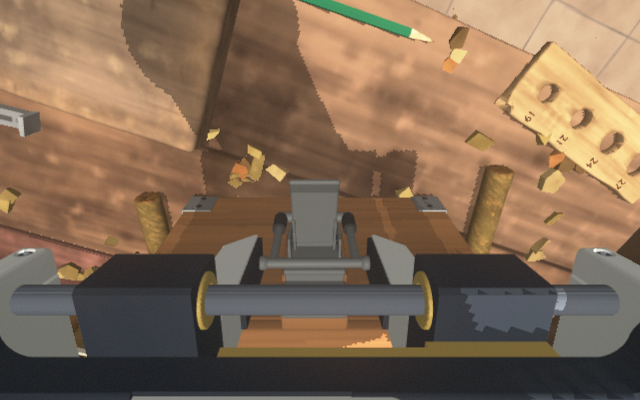

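View pics/g_sz.png

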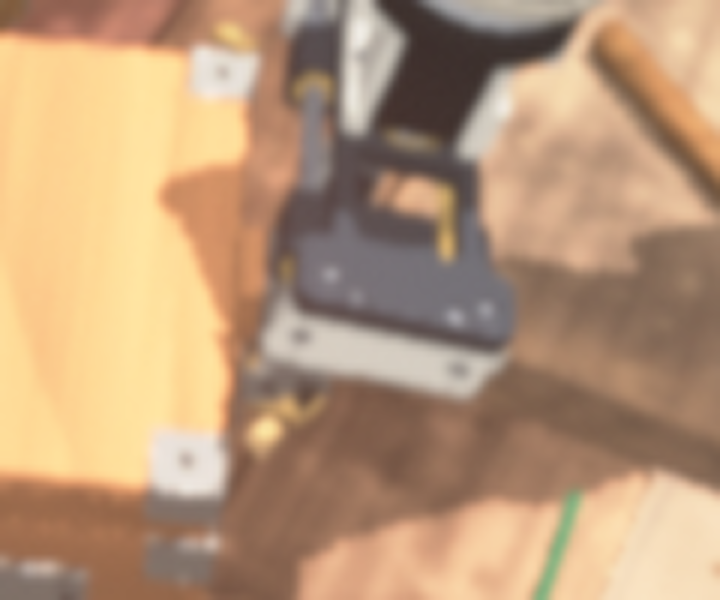

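Request:
{"api": "send_rows", "payload": {
  "rows": [
    [[-3,-1,0,0,0,0,45],[-5,-1,0,0,0,0,45],[-4.5,-4,0,0,0,0,45],[-4,-7,0,0,0,0,45],[-3.5,-10,0,0,0,0,45],[-3,-12,0,0,0,0,45],[-3,-13.5,0,0,0,0,45],[-2.5,-14.7,0,0,0,0,45]]
  ]
}}

```text
clock: 13.15
position: [0.51, 0.1811, 0.1404]
ee_rot: [-1.515, 0.868, 1.343]
force: [-1.6, -1.5, -1.8]
width: 0.587
```

Run:
```python
from h import *
stat();print(bar())
st=arm.observe()
p,d=optics.get_image("wrist");cv2.imwrite("pics/h_wrist.png",cv2.resize(p[240:300,250:380,::-1],None,fx=6,fy=6,interpolation=cv2.INTER_CUBIC))
K,T=camT("wrist",st);C=w2c(cloud(K,T,d))
for u in (300,315,335): print([C[v,u].round(0).astype(int)[[0,2]].tolist() for v in range(250,286,2)])
```

```text
t 13.15 tcp case [-94.1   0.9 140.4] F case [-2.1 -0.8 -1.8] w 0.587 toolx [ 0.173  0.001 -0.985] toolz [0.001 1.    0.001] q [-0.08  0.35 -0.46  2.01  0.29  0.67  1.21]
[-96.48348674   1.76531729 152.61721286]
[[-93, 137], [-91, 136], [-90, 136], [-98, 149], [-98, 150], [-99, 152], [-97, 151], [-96, 152], [-90, 146], [-91, 149], [-92, 152], [-93, 154], [-92, 154], [-92, 155], [-91, 156], [-91, 157], [-90, 158], [-137, 211]]
[[-93, 136], [-92, 137], [-91, 137], [-99, 149], [-98, 149], [-98, 152], [-97, 151], [-96, 151], [-91, 147], [-91, 148], [-200, 282], [-92, 153], [-90, 152], [-91, 154], [-200, 282], [-90, 157], [-90, 158], [-138, 212]]
[[-93, 137], [-91, 136], [-91, 137], [-98, 148], [-97, 149], [-97, 150], [-95, 149], [-96, 152], [-90, 146], [-93, 151], [-92, 152], [-93, 154], [-92, 154], [-92, 156], [-91, 156], [-91, 158], [-90, 158], [-137, 212]]
```

View pics/h_wrist.png

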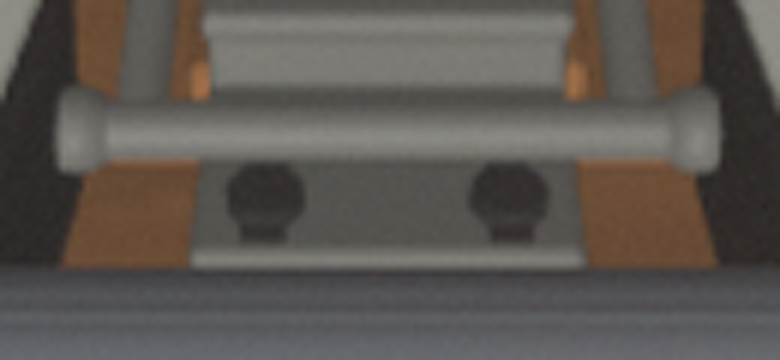

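Request:
{"api": "send_rows", "payload": {
  "rows": [
    [[0.2,-1,0,0,0,0,45],[0.3,-1.5,0,0,0,0,45],[0.4,-2,0,0,0,0,45],[0.5,-2.5,0,0,0,0,45],[0.5,-2.8,0,0,0,0,45],[0.5,-3,0,0,0,0,45],[0.5,-3,0,0,0,0,45],[0.5,-3,0,0,0,0,45]]
  ]
}}

```text
clock: 14.0
position: [0.5125, 0.1821, 0.1404]
ee_rot: [-1.515, 0.868, 1.343]
force: [-3.9, -3.0, -1.0]
width: 0.584
```

Run:
```python
from h import *
stat();print(bar())
```

```text
t 14.0 tcp case [-91.4   0.9 140.4] F case [-4.7 -1.4 -1. ] w 0.584 toolx [ 0.172  0.001 -0.985] toolz [0.001 1.    0.001] q [-0.08  0.35 -0.46  2.    0.29  0.67  1.21]
[-93.78672938   1.80363321 152.64912535]
```

Request:
{"api": "send_rows", "payload": {
  "rows": [
    [[1.5,0.3,0,0,0,0,45],[3,0.5,0,0,0,0,45],[4.5,0.8,0,0,0,0,45],[6,1,0,0,0,0,45],[7,1.2,0,0,0,0,45],[8,1.4,0,0,0,0,45],[8.5,1.5,0,0,0,0,45],[9,1.6,0,0,0,0,45]]
  ]
}}

```text
clock: 14.8
position: [0.5127, 0.1821, 0.1317]
ee_rot: [-1.515, 0.868, 1.343]
force: [-5.6, -3.7, 5.8]
width: 0.587
```

Run:
```python
from h import *
stat();print(bar())
st=arm.observe()
p,d=optics.get_image("wrist");cv2.imwrite("pics/i_wrist.png",cv2.resize(p[240:300,250:380,::-1],None,fx=6,fy=6,interpolation=cv2.INTER_CUBIC))
K,T=camT("wrist",st);C=w2c(cloud(K,T,d))
for u in (300,315,335): print([C[v,u].round(0).astype(int)[[0,2]].tolist() for v in range(250,286,2)])
```

```text
t 14.8 tcp case [-91.2   0.9 131.7] F case [-6.6 -1.5  5.8] w 0.587 toolx [ 0.173  0.    -0.985] toolz [0.001 1.    0.001] q [-0.09  0.36 -0.45  2.01  0.3   0.65  1.19]
[-93.62697784   1.77828629 143.94377135]
[[-100, 141], [-96, 137], [-94, 136], [-96, 141], [-95, 141], [-95, 142], [-94, 143], [-93, 143], [-91, 142], [-91, 144], [-91, 144], [-91, 146], [-91, 148], [-91, 150], [-92, 151], [-91, 153], [-91, 153], [-135, 204]]
[[-100, 142], [-95, 136], [-93, 135], [-96, 141], [-96, 142], [-95, 143], [-94, 143], [-93, 143], [-91, 142], [-91, 144], [-91, 145], [-91, 146], [-91, 148], [-91, 149], [-91, 150], [-91, 153], [-91, 153], [-135, 203]]
[[-100, 140], [-94, 135], [-94, 137], [-96, 140], [-96, 142], [-95, 142], [-94, 143], [-93, 143], [-91, 143], [-91, 143], [-91, 145], [-91, 146], [-93, 150], [-93, 151], [-92, 152], [-93, 154], [-91, 154], [-134, 202]]
```

View pics/i_wrist.png

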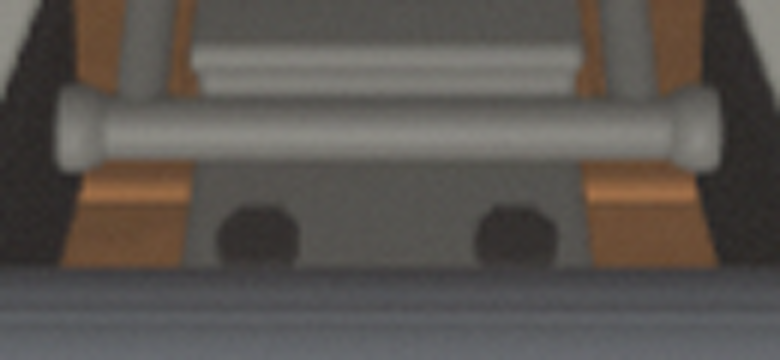

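Request:
{"api": "send_rows", "payload": {
  "rows": [
    [[0,0.4,0,0,0,0,45],[0.5,0.6,0,0,0,0,45],[1,0.7,0,0,0,0,45],[1.5,0.8,0,0,0,0,45],[2,0.9,0,0,0,0,45],[2,0.9,0,0,0,0,45],[2,0.9,0,0,0,0,45],[2,0.9,0,0,0,0,45]]
  ]
}}

```text
clock: 15.65
position: [0.5126, 0.1821, 0.13]
ee_rot: [-1.515, 0.867, 1.342]
force: [-5.6, -2.7, 8.6]
width: 0.586
```

Run:
```python
from h import *
stat();print(bar())
st=arm.observe()
p,d=optics.get_image("wrist");cv2.imwrite("pics/j_wrist.png",cv2.resize(p[240:300,250:380,::-1],None,fx=6,fy=6,interpolation=cv2.INTER_CUBIC))
K,T=camT("wrist",st);C=w2c(cloud(K,T,d))
for u in (300,315,335): print([C[v,u].round(0).astype(int)[[0,2]].tolist() for v in range(250,286,2)])
```

```text
t 15.65 tcp case [-91.3   0.9 130. ] F case [-6.2 -0.5  8.6] w 0.586 toolx [ 0.174  0.    -0.985] toolz [0.001 1.    0.001] q [-0.09  0.37 -0.45  2.01  0.31  0.64  1.19]
[-93.67367158   1.803106   142.19872215]
[[-102, 142], [-101, 142], [-95, 136], [-96, 138], [-95, 139], [-95, 141], [-94, 141], [-92, 140], [-91, 140], [-91, 142], [-91, 143], [-90, 144], [-90, 145], [-91, 147], [-91, 149], [-90, 150], [-92, 153], [-136, 203]]
[[-101, 141], [-101, 142], [-96, 137], [-95, 138], [-96, 140], [-95, 140], [-95, 141], [-93, 141], [-91, 140], [-91, 141], [-90, 142], [-91, 145], [-90, 145], [-90, 147], [-91, 149], [-91, 150], [-91, 152], [-135, 202]]
[[-101, 140], [-100, 141], [-95, 136], [-96, 138], [-95, 139], [-95, 140], [-94, 140], [-93, 141], [-90, 140], [-90, 141], [-91, 143], [-91, 144], [-91, 146], [-93, 149], [-93, 151], [-92, 152], [-92, 153], [-135, 202]]
```

View pics/j_wrist.png

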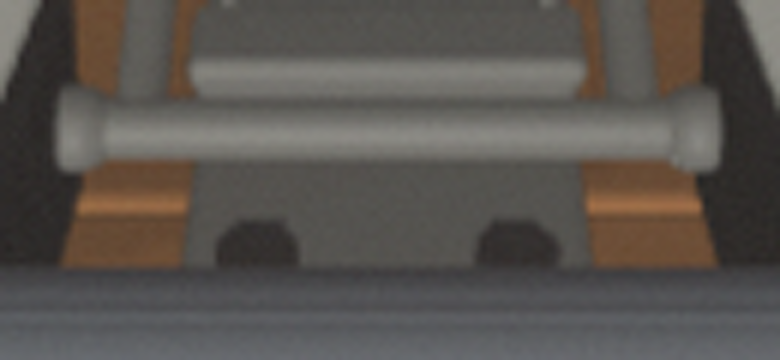

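Request:
{"api": "send_rows", "payload": {
  "rows": [
    [[0.5,0.3,0,0,0,0,45],[1,0.6,0,0,0,0,45],[1.5,0.8,0,0,0,0,45],[1.5,0.8,0,0,0,0,45],[1.5,0.8,0,0,0,0,45],[1.5,0.8,0,0,0,0,45],[1.5,0.8,0,0,0,0,45],[1.5,0.8,0,0,0,0,45]]
  ]
}}

```text
clock: 16.5
position: [0.5133, 0.1824, 0.129]
ee_rot: [-1.515, 0.865, 1.34]
force: [-2.7, -1.9, 7.5]
width: 0.585
```

Run:
```python
from h import *
stat();print(bar())
st=arm.observe()
p,d=optics.get_image("wrist");cv2.imwrite("pics/k_wrist.png",p[:,:,::-1])
K,T=camT("wrist",st);C=w2c(cloud(K,T,d))
for u in (300,315,335): print([C[v,u].round(0).astype(int)[[0,2]].tolist() for v in range(250,286,2)])
```

```text
t 16.5 tcp case [-90.5   0.9 129. ] F case [-3.2 -0.8  7.5] w 0.585 toolx [ 0.176  0.001 -0.984] toolz [0.001 1.    0.001] q [-0.09  0.37 -0.45  2.02  0.31  0.64  1.19]
[-92.9473245    1.82653586 141.17638461]
[[-101, 141], [-100, 140], [-96, 136], [-96, 139], [-96, 140], [-94, 140], [-94, 140], [-94, 142], [-91, 140], [-91, 141], [-91, 143], [-91, 144], [-90, 145], [-91, 147], [-91, 149], [-90, 149], [-90, 150], [-134, 201]]
[[-101, 140], [-100, 141], [-95, 136], [-96, 138], [-95, 139], [-95, 140], [-94, 140], [-93, 140], [-91, 140], [-90, 140], [-91, 143], [-92, 145], [-91, 145], [-90, 146], [-91, 149], [-91, 150], [-91, 152], [-134, 200]]
[[-101, 141], [-100, 141], [-95, 136], [-96, 138], [-96, 140], [-95, 140], [-94, 141], [-93, 140], [-91, 140], [-91, 142], [-91, 143], [-91, 145], [-91, 146], [-91, 147], [-92, 150], [-91, 150], [-92, 153], [-134, 201]]
```

View pics/k_wrist.png

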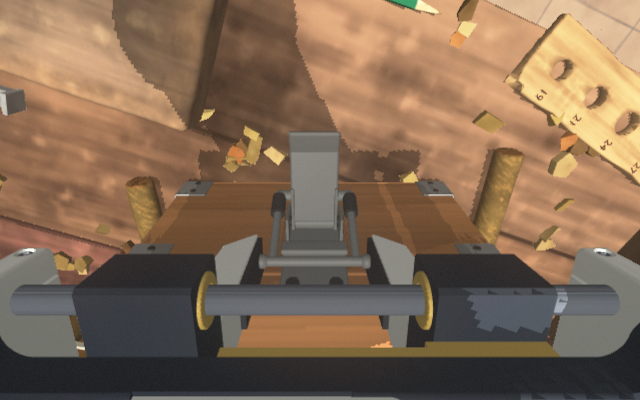

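Request:
{"api": "send_rows", "payload": {
  "rows": [
    [[-0.5,0,0,0,0,0,55],[-0.8,0,0,0,0,0,65],[-0.8,0,0,0,0,0,75],[-0.8,0,0,0,0,0,85],[-0.8,0,0,0,0,0,85],[-10,0,0,0,0,0,85],[-22,0,0,0,0,0,85],[-35,0,0,0,0,0,85]]
  ]
}}

```text
clock: 17.35
position: [0.5059, 0.1797, 0.1633]
ee_rot: [-1.515, 0.867, 1.343]
force: [-0.1, 0.5, 0.3]
width: 0.847
```

Run:
```python
from h import *
stat()
st=arm.observe()
p,d=optics.get_image("wrist");cv2.imwrite("pics/l_wrist.png",p[:,:,::-1])
K,T=camT("wrist",st);C=w2c(cloud(K,T,d));np.savez("l_w.npz",d=d,K=K,T=T)
for t in ("lever_tip","bail_bar","keeper_seat","lever_pivot"):
    r=finder.place_of("wrist",t)
    if r: u,v=np.round(r[0]["xy"]).astype(int);print(t,u,v,r[0]["confidence"],C[v,u].round(1))
for u in (315,335): print([C[v,u].round(0).astype(int)[[0,2]].tolist() for v in range(130,286,4)])
```

```text
t 17.35 tcp case [-98.4   1.  163.3] F case [0.1 0.5 0.3] w 0.847 toolx [ 0.173  0.001 -0.985] toolz [0.001 1.    0.001] q [-0.06  0.31 -0.48  1.99  0.26  0.71  1.24]
lever_tip 317 130 0.57 [-148.4    3.   110.9]
bail_bar 313 235 0.89 [-95.    0.6 141.6]
lever_pivot 314 208 0.56 [-92.2   1.2 104.6]
[[-148, 109], [-145, 108], [-142, 105], [-139, 104], [-136, 104], [-134, 105], [-131, 103], [-128, 104], [-126, 105], [-123, 104], [-120, 104], [-117, 104], [-114, 104], [-112, 105], [-109, 105], [-106, 105], [-103, 105], [-100, 105], [-97, 105], [-94, 105], [-90, 103], [-83, 98], [-102, 134], [-102, 139], [-101, 141], [-95, 137], [-95, 141], [-92, 141], [-91, 143], [-91, 147], [-91, 151], [-91, 154], [-91, 158], [-89, 158], [-84, 156], [-80, 155], [-78, 156], [-75, 155], [-73, 156]]
[[-148, 109], [-145, 106], [-142, 105], [-105, 0], [-101, 0], [-97, 0], [-93, 0], [-89, 0], [-84, 0], [-80, 0], [-74, -6], [-72, 1], [-110, 94], [-108, 96], [-104, 95], [-99, 90], [-98, 95], [-96, 98], [-96, 103], [-93, 104], [-89, 101], [-87, 104], [-101, 133], [-102, 139], [-102, 142], [-95, 136], [-95, 140], [-92, 141], [-91, 142], [-91, 147], [-93, 154], [-91, 155], [-90, 157], [-88, 158], [-83, 155], [-81, 156], [-78, 155], [-75, 155], [-72, 156]]
```

View pics/l_wrist.png

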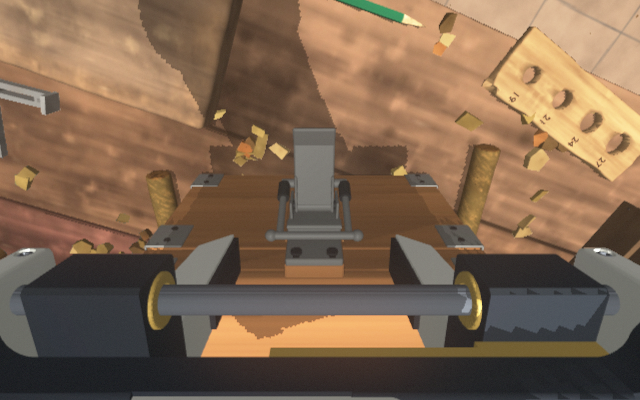

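```bash
cat >> kin.py <<'E'
D+=[([-.0809,.3467,-.4587,2.0,.29,.67,1.21],[.5125,.1821,.1404],[-1.515,.868,1.343]),([-.18,.44,-.35,2.19,.44,.4,1.05],[.4726,.1666,.0473],[-1.514,.869,1.344]),([-.07,.35,-.48,2.02,.22,.82,1.25],[.4466,.1595,.1307],[-1.464,1.017,1.47]),([-.06,.31,-.48,1.99,.26,.71,1.24],[.5059,.1797,.1633],[-1.515,.867,1.343])]
r_=fit();V=r_.x
E
python3 - <<'E'
import kin; from kin import *; from h import *
print(r_.cost)
q0=arm.observe()["joints"]
q0[4]=.6;q0[5]=.3
for t in (10,15,20,25):
  for b in (-20,-10,0,10,20):
    Rm=tgt(t)@RC.T if 0 else RC@R.from_euler('x',b,degrees=True).as_matrix()@RC.T@tgt(t)
    out=[]
    for p in ((-150,0,106),(-127,0,50)):
        q,e,a=IK(c2w(p),Rm,q0);out.append((q.round(2).tolist(),round(e,1),round(a,1)))
    print(t,b,(RC.T@Rm[:,0]).round(2),out)
E
```

```text
0.13844514338058206
10 -20 [ 0.17 -0.34 -0.93] [([-0.47, 0.36, -0.32, 2.17, 0.81, 0.73, 0.55], np.float64(0.0), np.float64(0.0)), ([-0.57, 0.48, -0.18, 2.16, 0.89, 0.63, 0.46], np.float64(0.0), np.float64(0.0))]
10 -10 [ 0.17 -0.17 -0.97] [([-0.28, 0.32, -0.37, 2.18, 0.6, 0.6, 0.82], np.float64(0.0), np.float64(0.0)), ([-0.41, 0.44, -0.23, 2.17, 0.69, 0.49, 0.73], np.float64(0.0), np.float64(0.0))]
10 0 [ 0.17 -0.   -0.98] [([-0.02, 0.32, -0.52, 2.18, 0.35, 0.53, 1.13], np.float64(0.0), np.float64(0.0)), ([-0.13, 0.44, -0.41, 2.17, 0.47, 0.42, 1.02], np.float64(0.0), np.float64(0.0))]
10 10 [ 0.17  0.17 -0.97] [([0.29, 0.38, -0.74, 2.17, 0.17, 0.52, 1.38], np.float64(0.0), np.float64(0.0)), ([0.19, 0.5, -0.65, 2.17, 0.32, 0.41, 1.26], np.float64(0.0), np.float64(0.0))]
10 20 [ 0.17  0.34 -0.93] [([0.57, 0.51, -0.97, 2.16, 0.12, 0.54, 1.49], np.float64(0.0), np.float64(0.0)), ([0.46, 0.63, -0.87, 2.15, 0.25, 0.44, 1.39], np.float64(0.0), np.float64(0.0))]
15 -20 [ 0.26 -0.33 -0.91] [([-0.5, 0.34, -0.3, 2.25, 0.95, 0.65, 0.4], np.float64(0.0), np.float64(0.0)), ([-0.61, 0.46, -0.15, 2.
[... 1993 characters left out ...]
 1.35, 0.34, 0.04], np.float64(0.0), np.float64(0.0)), ([-0.06, 0.5, -0.72, 2.42, 1.75, 0.58, -0.33], np.float64(0.0), np.float64(0.0))]
25 0 [ 0.42 -0.   -0.91] [([-0.24, 0.23, -0.25, 2.4, 0.75, 0.12, 0.71], np.float64(0.0), np.float64(0.0)), ([0.26, 0.56, -0.95, 2.43, 1.8, 0.5, -0.3], np.float64(0.0), np.float64(0.0))]
25 10 [ 0.42  0.16 -0.89] [([0.25, 0.28, -0.59, 2.39, -0.52, 0.12, 2.1], np.float64(0.0), np.float64(0.0)), ([0.51, 0.67, -1.13, 2.42, 1.79, 0.43, -0.2], np.float64(0.0), np.float64(0.0))]
25 20 [ 0.42  0.31 -0.85] [([0.73, 0.5, -1.12, 2.37, 0.38, 0.15, 1.23], np.float64(0.0), np.float64(0.0)), ([0.42, 0.53, -0.68, 2.34, -1.04, 0.12, 2.74], np.float64(4.0), np.float64(2.0))]
```

Run:
```python
from h import *
print(go((-152,1,128),15))
```

```text
(array([24.5, 58.9,  0.2]), array([-0.08,  0.03, -5.02]))
```

Request:
{"api": "send_rows", "payload": {
  "rows": [
    [[-5,5,0,0,0,0,85],[-8,15,0,0,0,0,50],[-5,27,0,0,0,-2,20],[2,38,0,0,0,-4,0],[10,48,0,0,0,-5,0],[18,55,0,0,0,-5,0],[23,59,0,0,0,-5,0],[25,59,0,0,0,-5,0]]
  ]
}}

```text
clock: 18.4
position: [0.4553, 0.1607, 0.1267]
ee_rot: [-1.535, 0.794, 1.281]
force: [-0.1, -0.4, -1.1]
width: 0.289
```

Run:
```python
from h import *
stat()
st=arm.observe()
p,d=optics.get_image("wrist");cv2.imwrite("pics/m_wrist.png",p[:,:,::-1])
t=np.deg2rad(15)
for th in (1.5,1.4,1.3,1.2,1.1,1.0,.9,.8,.7,.6,.5,.45,.4,.35,.3,.25,.2):
    c,s=np.cos(th),np.sin(th);C=np.array([-93-9*c-52*s,0,100+9*s-52*c]);P=C-9.5*np.array([np.cos(t),0,np.sin(t)]);P[1]=1.2
    print(th,P.round(1),go(P,15)[0])
```

```text
t 18.4 tcp case [-152.5    1.   126.7] F case [-0.2 -0.4 -1.1] w 0.289 toolx [ 0.257  0.001 -0.966] toolz [0.001 1.    0.001] q [-0.08  0.25 -0.46  2.23  0.33  0.46  1.14]
1.5 [-154.7    1.2  102.8] [22.5  8.9  0.1]
1.4 [-154.9    1.2   97.6] [27.5 10.5  0.1]
1.3 [-154.7    1.2   92.3] [32.7 11.6  0.1]
1.2 [-153.9    1.2   87.1] [37.9 12.2  0.1]
1.1 [-152.6    1.2   82. ] [43.2 12.3  0.1]
1.0 [-150.8    1.2   77. ] [48.4 11.8  0.1]
0.9 [-148.5    1.2   72.3] [53.6 10.8  0.1]
0.8 [-145.7    1.2   67.8] [58.7  9.3  0.1]
0.7 [-142.6    1.2   63.6] [63.6  7.3  0.1]
0.6 [-139.     1.2   59.7] [68.2  4.8  0.1]
0.5 [-135.     1.2   56.2] [72.6  1.9  0.1]
0.45 [-132.9    1.2   54.6] [74.7  0.3  0.1]
0.4 [-130.7    1.2   53.2] [76.7 -1.5  0.1]
0.35 [-128.5    1.2   51.8] [78.6 -3.3  0.1]
0.3 [-126.1    1.2   50.5] [80.4 -5.2  0.1]
0.25 [-123.8    1.2   49.4] [82.1 -7.2  0.1]
0.2 [-121.3    1.2   48.4] [83.7 -9.3  0.1]
```

View pics/m_wrist.png

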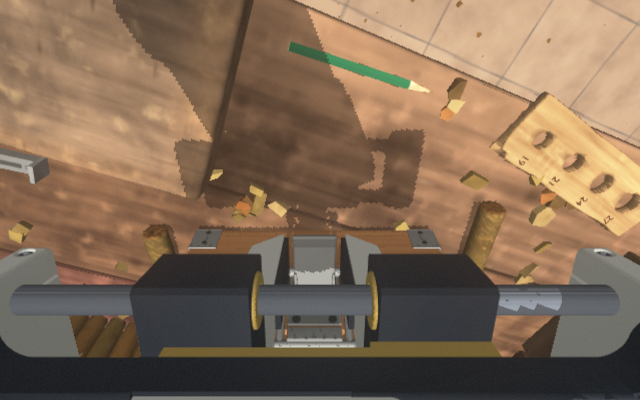

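Request:
{"api": "send_rows", "payload": {
  "rows": [
    [[5,1,0,0,0,0,0],[8,2,0,0,0,0,0],[10,3,0,0,0,0,0],[14,3,0,0,0,0,0],[20,3.5,0,0,0,0,0],[26,4.5,0,0,0,0,0],[32,5.5,0,0,0,0,0],[38,6,0,0,0,0,0]]
  ]
}}

```text
clock: 19.25
position: [0.4587, 0.162, 0.0881]
ee_rot: [-1.535, 0.794, 1.281]
force: [-3.9, -0.8, 1.7]
width: 0.005
```

Run:
```python
from h import *
stat()
st=arm.observe()
p,d=optics.get_image("wrist");cv2.imwrite("pics/n_wrist.png",p[:,:,::-1])
```

```text
t 19.25 tcp case [-148.8    0.9   88.1] F case [-4.   0.6  1.7] w 0.005 toolx [ 0.257  0.    -0.967] toolz [0.001 1.    0.001] q [-0.16  0.31 -0.38  2.26  0.44  0.36  1.03]
```

View pics/n_wrist.png

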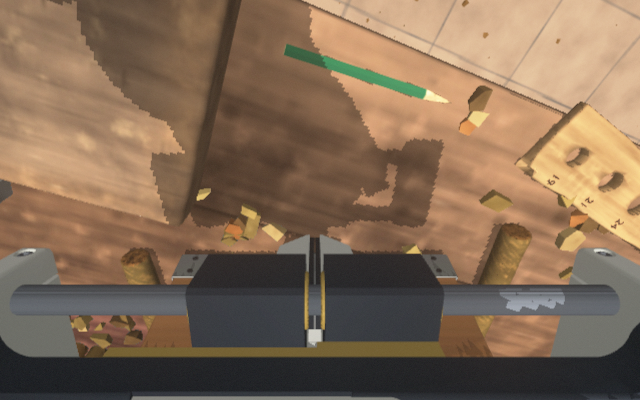

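Run:
```python
from h import *
t=np.deg2rad(15)
for th in (1.2,1.1,1.0,.9,.8,.7,.6,.5,.4,.3,.2):
    c,s=np.cos(th),np.sin(th);o=[]
    for S,u in((47,7),(50,8),(52,9)):
        C=np.array([-93-u*c-S*s,0,100+u*s-S*c]);P=C-9.5*np.array([np.cos(t),0,np.sin(t)]);P[1]=1.0
        o+=[P.round(1).tolist(),go(P,15)[0].tolist()]
    print(th,o)
K,T=camT("scene");p,d=optics.get_image("scene");cv2.imwrite('pics/n_sz.png',cv2.resize(p[140:240,320:440,::-1],None,fx=6,fy=6,interpolation=cv2.INTER_CUBIC))
```

```text
1.2 [[-148.5, 1.0, 87.0], [0.5, -0.1, 0.1], [-151.7, 1.0, 86.9], [-0.1, 3.0, 0.1], [-153.9, 1.0, 87.1], [-0.9, 5.1, 0.1]]
1.1 [[-147.2, 1.0, 82.5], [5.3, -0.2, 0.1], [-150.4, 1.0, 82.0], [4.9, 2.9, 0.1], [-152.6, 1.0, 82.0], [4.4, 5.1, 0.1]]
1.0 [[-145.5, 1.0, 78.0], [10.0, -0.7, 0.1], [-148.6, 1.0, 77.3], [10.0, 2.4, 0.1], [-150.8, 1.0, 77.0], [9.6, 4.6, 0.1]]
0.9 [[-143.3, 1.0, 73.8], [14.6, -1.8, 0.1], [-146.3, 1.0, 72.7], [14.9, 1.4, 0.1], [-148.5, 1.0, 72.3], [14.8, 3.6, 0.0]]
0.8 [[-140.8, 1.0, 69.8], [19.2, -3.2, 0.1], [-143.6, 1.0, 68.4], [19.8, -0.1, 0.0], [-145.7, 1.0, 67.8], [19.9, 2.1, 0.0]]
0.7 [[-137.8, 1.0, 66.1], [23.5, -5.1, 0.1], [-140.5, 1.0, 64.5], [24.4, -2.1, 0.0], [-142.6, 1.0, 63.6], [24.7, 0.1, 0.0]]
0.6 [[-134.5, 1.0, 62.7], [27.6, -7.5, 0.1], [-137.0, 1.0, 60.8], [28.8, -4.5, 0.0], [-139.0, 1.0, 59.7], [29.4, -2.4, 0.0]]
0.5 [[-130.9, 1.0, 59.7], [31.5, -10.2, 0.1], [-133.2, 1.0, 57.5], [33.0, -7.4, 0.0], [-135.0, 1.0, 56.2], [33.8, -5.3, 0.0]]
0.4 [[-126.9, 1.0, 57.0], [35.1, -13.3, 0.1], [-129.0, 1.0, 54.6], [36.9, -10.7, 0.1], [-130.7, 1.0, 53.2], [37.8, -8.7, 0.0]]
0.3 [[-122.8, 1.0, 54.7], [38.4, -16.8, 0.1], [-124.6, 1.0, 52.1], [40.4, -14.3, 0.1], [-126.1, 1.0, 50.5], [41.6, -12.4, 0.1]]
0.2 [[-118.4, 1.0, 52.9], [41.3, -20.5, 0.1], [-120.0, 1.0, 50.1], [43.5, -18.3, 0.1], [-121.3, 1.0, 48.4], [44.9, -16.5, 0.1]]
```

View pics/n_sz.png

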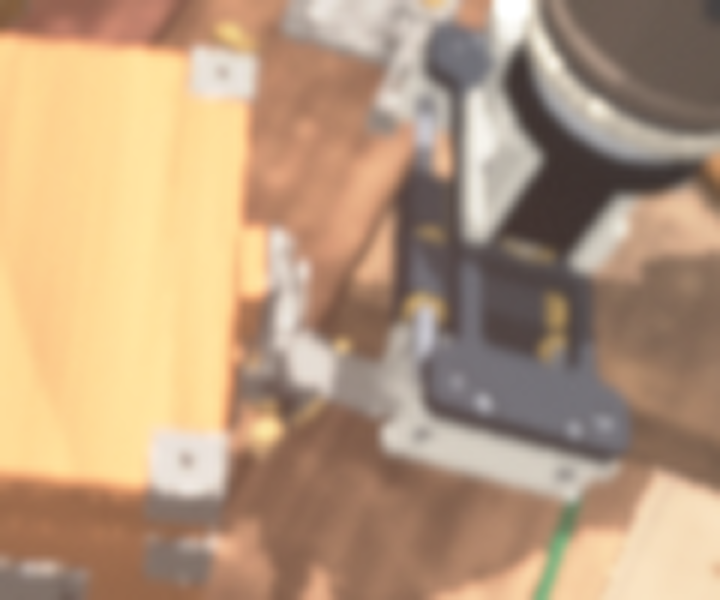

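Request:
{"api": "send_rows", "payload": {
  "rows": [
    [[3,1,0,0,0,0,0],[6,1.5,0,0,0,0,0],[10,1.5,0,0,0,0,0],[14,0.5,0,0,0,0,0],[18,-0.5,0,0,0,0,0],[22,-1.8,0,0,0,0,0],[25,-3,0,0,0,0,0],[28,-4.5,0,0,0,0,0]]
  ]
}}

```text
clock: 20.15
position: [0.471, 0.1667, 0.0632]
ee_rot: [-1.535, 0.792, 1.279]
force: [0.0, -0.0, 4.7]
width: 0.006
```

Run:
```python
from h import *
stat()
t=np.deg2rad(15)
for th in (.6,.5,.4,.35,.3,.2,.1):
    c,s=np.cos(th),np.sin(th);o=[]
    for S,u in((47,7),(50,8),(52,9)):
        C=np.array([-93-u*c-S*s,0,100+u*s-S*c]);P=C-9.5*np.array([np.cos(t),0,np.sin(t)]);P[1]=1.0
        o+=[P.round(1).tolist(),go(P,15)[0].tolist()]
    print(th,o)
K,T=camT("scene");p,d=optics.get_image("scene");cv2.imwrite('pics/o_sz.png',cv2.resize(p[140:240,320:440,::-1],None,fx=6,fy=6,interpolation=cv2.INTER_CUBIC))
p,d=optics.get_image("wrist");cv2.imwrite("pics/o_wrist.png",p[:,:,::-1])
```

```text
t 20.15 tcp case [-135.7    1.1   63.2] F case [ 0.  -0.   4.7] w 0.006 toolx [ 0.259  0.001 -0.966] toolz [0.001 1.    0.001] q [-0.22  0.37 -0.31  2.26  0.51  0.3   0.96]
0.6 [[-134.5, 1.0, 62.7], [0.7, -1.0, -0.1], [-137.0, 1.0, 60.8], [1.9, 1.9, -0.1], [-139.0, 1.0, 59.7], [2.5, 4.1, -0.1]]
0.5 [[-130.9, 1.0, 59.7], [4.6, -3.8, -0.1], [-133.2, 1.0, 57.5], [6.1, -1.0, -0.1], [-135.0, 1.0, 56.2], [6.9, 1.1, -0.1]]
0.4 [[-126.9, 1.0, 57.0], [8.2, -6.9, -0.1], [-129.0, 1.0, 54.6], [10.0, -4.2, -0.1], [-130.7, 1.0, 53.2], [10.9, -2.2, -0.1]]
0.35 [[-124.9, 1.0, 55.8], [9.9, -8.5, -0.1], [-126.8, 1.0, 53.3], [11.8, -6.0, -0.1], [-128.5, 1.0, 51.8], [12.9, -4.0, -0.1]]
0.3 [[-122.8, 1.0, 54.7], [11.5, -10.3, -0.1], [-124.6, 1.0, 52.1], [13.5, -7.9, -0.1], [-126.1, 1.0, 50.5], [14.7, -5.9, -0.1]]
0.2 [[-118.4, 1.0, 52.9], [14.4, -14.1, -0.1], [-120.0, 1.0, 50.1], [16.7, -11.8, -0.1], [-121.3, 1.0, 48.4], [18.0, -10.0, -0.1]]
0.1 [[-113.8, 1.0, 51.5], [16.9, -18.1, -0.1], [-115.1, 1.0, 48.6], [19.4, -16.1, -0.1], [-116.3, 1.0, 46.7], [20.9, -14.4, -0.1]]
```

View pics/o_sz.png

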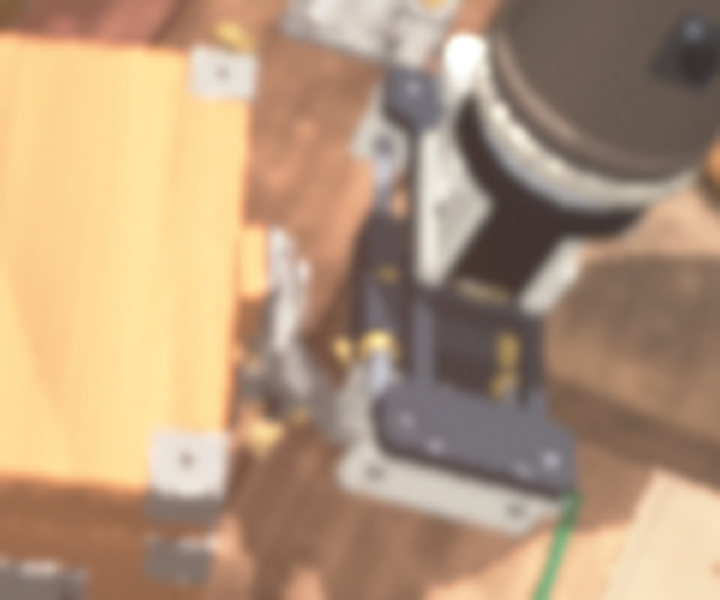

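Request:
{"api": "send_rows", "payload": {
  "rows": [
    [[2.5,0,0,0,0,0,0],[5,-0.5,0,0,0,0,0],[7.5,-2,0,0,0,0,0],[9.5,-3.5,0,0,0,0,0],[11,-5,0,0,0,0,0],[12.5,-6.5,0,0,0,0,0],[14,-8,0,0,0,0,0],[15,-9,0,0,0,0,0]]
  ]
}}

```text
clock: 21.05
position: [0.4821, 0.1708, 0.0508]
ee_rot: [-1.535, 0.793, 1.28]
force: [-0.1, -1.0, 0.4]
width: 0.006
```

Run:
```python
from h import *
stat()
K,T=camT("scene");p,d=optics.get_image("scene");cv2.imwrite('pics/p_sz.png',cv2.resize(p[140:240,320:440,::-1],None,fx=6,fy=6,interpolation=cv2.INTER_CUBIC))
p,d=optics.get_image("wrist");cv2.imwrite("pics/p_wrist.png",p[:,:,::-1])
```

```text
t 21.05 tcp case [-123.8    1.    50.8] F case [-0.4 -0.9  0.4] w 0.006 toolx [ 0.258  0.001 -0.966] toolz [0.001 1.    0.001] q [-0.24  0.41 -0.27  2.25  0.54  0.28  0.94]
```

View pics/p_sz.png

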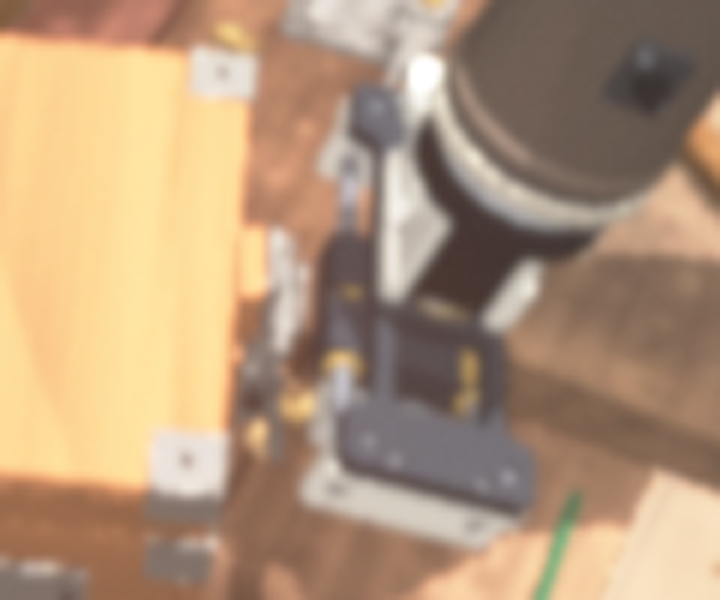

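View pics/p_wrist.png

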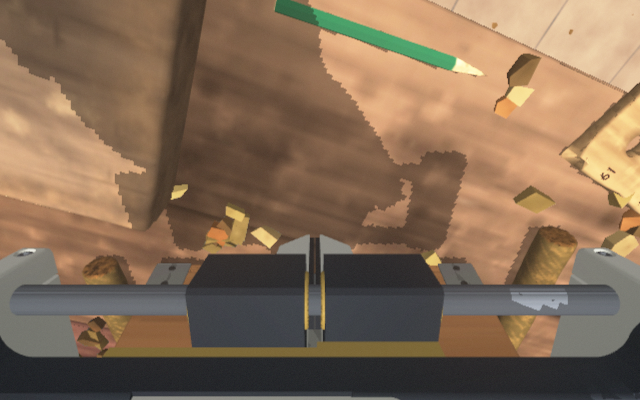

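Request:
{"api": "send_rows", "payload": {
  "rows": [
    [[-3,8,0,0,0,0,0],[-10,22,0,0,0,0,0],[-25,36,0,0,0,2,0],[-45,48,0,0,0,5,0],[-65,58,0,0,0,8,0],[-85,66,0,0,0,11,0],[-105,72,0,0,0,14,0],[-120,76,0,0,0,15,0]]
  ]
}}

```text
clock: 21.95
position: [0.3838, 0.134, 0.1484]
ee_rot: [-1.465, 1.02, 1.468]
force: [-0.6, 0.6, -0.3]
width: 0.005
```

Run:
```python
from h import *
stat();st=arm.observe()
K,T=camT("wrist",st);p,d=optics.get_image("wrist");cv2.imwrite("pics/q_wrist.png",p[:,:,::-1]);C=w2c(cloud(K,T,d))
for t in ("lever_tip","bail_bar","keeper_seat","lever_pivot","lid_front"):
    r=finder.place_of("wrist",t)
    if r: u,v=np.round(r[0]["xy"]).astype(int);print(t,u,v,r[0]["confidence"],C[v,u].round(1))
p,d=optics.get_image("scene");cv2.imwrite('pics/q_sz.png',cv2.resize(p[140:240,320:440,::-1],None,fx=6,fy=6,interpolation=cv2.INTER_CUBIC))
p,d=optics.get_image("top");K,T=camT("top");C=w2c(cloud(K,T,d));cv2.imwrite("pics/q_top.png",cv2.resize(p[90:330,180:500,::-1],None,fx=2.5,fy=2.5))
for y in (-80,-60,60,80):print([C[tuple(proj(K,T,c2w((x,y,157))).round().astype(int)[::-1])][2].round(1) for x in (-70,-60,0,60)])
```

```text
t 21.95 tcp case [-228.8    1.   148.4] F case [-0.4  0.8 -0.3] w 0.005 toolx [-0.002  0.001 -1.   ] toolz [0.001 1.    0.001] q [ 0.02  0.23 -0.56  2.14  0.17  0.82  1.28]
lever_tip 314 325 0.64 [-104.1    0.9   46.3]
lid_front 460 365 0.62 [-253.9   31.8  249.6]
[np.float64(156.2), np.float64(155.1), np.float64(153.4), np.float64(156.5)]
[np.float64(156.9), np.float64(157.6), np.float64(157.9), np.float64(154.6)]
[np.float64(157.1), np.float64(154.4), np.float64(156.4), np.float64(155.4)]
[np.float64(155.1), np.float64(158.3), np.float64(154.0), np.float64(155.2)]
```

View pics/q_wrist.png

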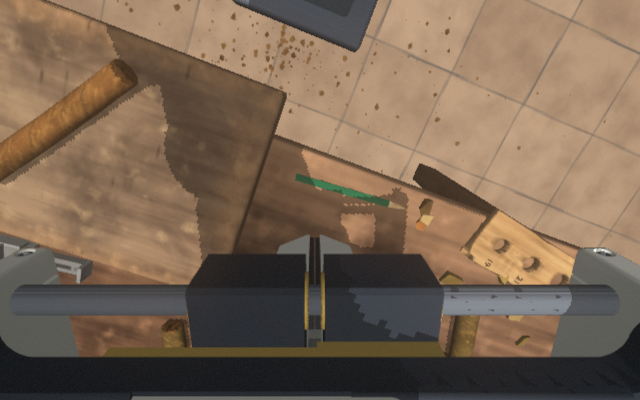

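View pics/q_sz.png

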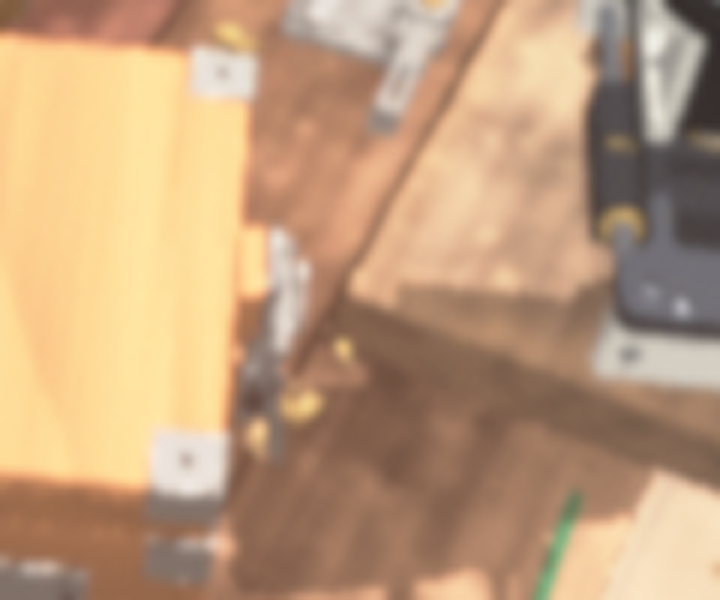

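View pics/q_top.png

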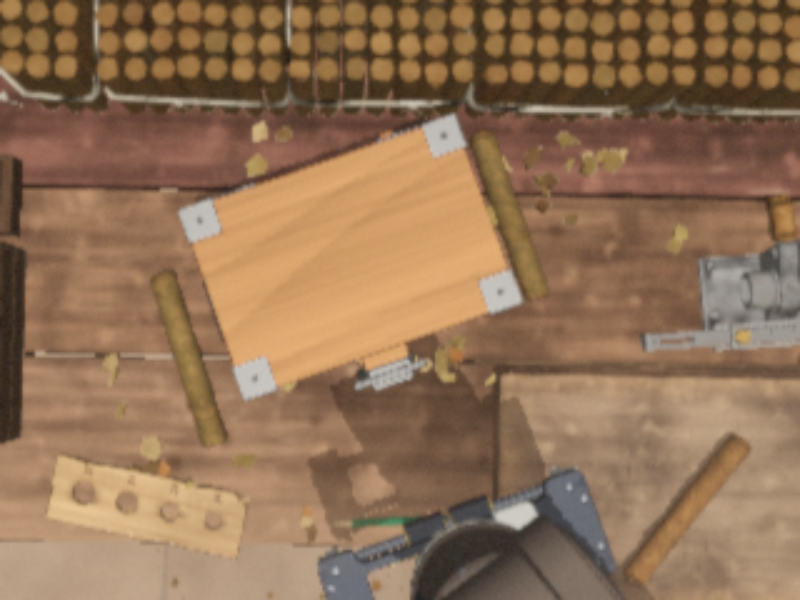

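Run:
```python
from h import *
for n in ("top","scene"):
    p,d=optics.get_image(n);K,T=camT(n);C=w2c(cloud(K,T,d))
    for t in ("bail_bar","lever_tip","keeper_seat","lever_pivot","cigar_out_0_mid","cigar_out_1_mid"):
        r=finder.place_of(n,t)
        if r: u,v=np.round(r[0]["xy"]).astype(int);print(n,t,np.round(r[0]["xy"],1),round(r[0]["confidence"],2),C[v,u].round(1))
    print(proj(K,T,np.array([c2w((-95,0,138.5)),c2w((-103,0,45)),c2w((-95,0,144))])).round(1).tolist())
```

```text
top bail_bar [337.1 238.2] 0.59 [-92.3  -2.9 140.2]
top keeper_seat [338.7 242.3] 0.73 [-100.8   -4.   137.9]
top lever_pivot [335.2 235.9] 0.48 [-8.70e+01  1.00e-01  1.59e+02]
top cigar_out_0_mid [253.9 233.2] 0.95 [-26.  156.2  23.7]
top cigar_out_1_mid [383.3 174.8] 0.57 [  -1.  -147.3   19.1]
[[336.0, 239.8], [335.3, 242.7], [336.2, 239.9]]
scene bail_bar [368.6 185.9] 0.55 [-99.8  -6.1 139.7]
scene lever_tip [366.9 214.3] 0.7 [-109.   -28.4    1.6]
scene keeper_seat [366.7 197.5] 0.2 [-96.8  28.9 138. ]
scene lever_pivot [366.9 199. ] 0.49 [-106.7  -78.2    3. ]
scene cigar_out_0_mid [332.1 271.9] 0.82 [-34.6 163.1  22.3]
scene cigar_out_1_mid [330.8 272.3] 0.69 [-32.3 163.3  22.1]
[[366.8, 188.1], [366.0, 212.5], [367.0, 186.6]]
```

Everything checks out: the bar is in the groove, the lever is home, the lid is shut and the cigars are where they were. Handing in.

```bash
python3 -c "
from cell import arm
print(arm.sign_off(), arm.observe()['clock'])"
```

```text
the job is handed in; nothing more can be done
the job is handed in; nothing more can be done
```

The case is shut and latched, and I handed the job in at about 22 s. I swung the lid shut, hooked the loop's bar over the keeper lip into the groove, and pushed the lever down until it snapped home.

**Final checks, with the arm backed off:**
- **Lid:** the top face reads about 156 mm on average (single readings 153 to 158), against 157 mm nominal.
- **Bar:** its top is at about 140 mm, against the back plate and behind the lip, so it is in the groove.
- **Lever:** the tip measured (-104, 46) mm in the case's x and z; home is about (-103, 45). The force on the fingers fell to zero at the snap.
- **Cigars:** both are where they were at the start, within what the pictures can show.

**What did not go smoothly:**
- **Drooping lever:** it sank from about 1.2 rad while I worked, although it was meant to stay put, so I measured it again before gripping the bar.
- **Tilted approach:** my first approach, tilted 30°, swung about 53 mm off to the side at a wrist limit. I saw no contact and went in at 10° instead.
- **Unreliable last detections:** at the end the network's scene-camera finds for the lever, keeper and right-hand cigar were off. For those I relied on the depth readings and on what the pictures showed.

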